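Set up the scale-model exhibits on their matching display bases

TASK

Lower the loose drilled wooden deck over the four posts of the two-tier stand until it sits fully down, then stand the van model on the deck's pad. Also stand the lorry and the silo models on the wooden bases whose pads have their outlines; set every model down gently and upright, centred on its pad and, for the two vehicles, lined up with it (nose to either end). Do not tip or drop a model, leave the finished cottage exhibit and the paint jar where they are, and let go of everything.

Things in the scene. Friction and masses are not known exactly. Their poses are not given: they have to be found in the camera images.
- deck_mid (a point): The loose deck: a mid-brown wooden plate 116 (x) x 56 (y) x 12 mm lying flat on the table, with four 12 mm through holes near its corners, at x = +-46, y = +-17 mm, and on its top face a flush grey-green flocked pad 70 x 42 mm at the centre (the van's place). The point is the plate's centre, half-way up (6 mm above its underside). Two-fold symmetric: either way round fits the stand. Mass about 0.1 kg.
- lorry_mid (a point): Model lorry, olive with sand-coloured hoops over its covered load bed, 100 long (x, cab at -x) x 38 wide (y) x 46 mm tall, on black wheels, flat vertical sides to grip. Point: its centre, 23 mm above the wheels' underside. Mass about 0.14 kg.
- van_mid (a point): Model van, olive with dark windows and two thin sand-coloured strips along its roof, 64 long (x, bonnet at -x) x 36 wide (y) x 38 mm tall, flat vertical sides. Point: its centre, 19 mm above the wheels' underside. Mass about 0.09 kg.
- silo_mid (a point): Model silo, an olive upright cylinder 44 mm in diameter (straight for the lowest 50 mm) with sand-coloured bands and a low conical roof 46 mm wide; 66 mm tall apart from a small black cap on top (69 mm with it). Point: on its axis, 33 mm above its underside. Mass about 0.1 kg.
- stand: Two-tier stand, fixed: a dark wooden slab 128 (x) x 66 (y) x 12 mm with four aluminium posts at x = +-46, y = +-17 mm. Each post is 17 mm thick up to a shoulder 42 mm above the table, then a 7 mm pin rising to 59 mm, its last 5 mm tapering to 3 mm. The seated deck rests on the shoulders: its underside 42 mm, its centre 48 mm and its top 54 mm above the table. Origin: centre of the slab's underside, at table height.
- lorry_base: Fixed dark wooden base 126 (x) x 66 (y) x 15 mm with a long rectangular flush grey-green flocked pad 108 (x) x 46 (y) mm centred on top: the lorry's place. Origin: centre of the underside (top is 15 mm higher).
- silo_base: Fixed square dark wooden base 80 x 80 x 15 mm with a round flush grey-green flocked pad 54 mm in diameter centred on top: the silo's place. Origin: centre of the underside (top is 15 mm higher).
- cottage: A finished exhibit to be left alone: an earth-brown block 76 x 76 x 22 mm with a small white cottage with a red roof, 52 mm tall in all, mass 0.5 kg, loose. Origin: centre of its underside.
- paint_jar: A small paint jar to be left alone: 34 mm in diameter, 40 mm tall, black cap and paper label, loose. Origin: centre of its underside.
Not all that is in view belongs to the job. Leave any orange or red look-alike of the part that bears lorry_mid alone.

How it is judged:
By the outcome, as a careful person would: the job done as asked, in the order asked, and still so for the second after the job is handed in, with the robot touching nothing.
It also fails if it takes over 117 s, if anything falls off the work surface, if the arm or the gripper's body presses on something with over 40 N, if the wrist force passes 120 N, or if a joint passes its speed limit or range.

ROBOT

A 6-joint arm with a two-finger parallel gripper is mounted at the origin on the work surface. World frame = base frame: x ahead of the robot, y to its left, z up, the work surface at z = 0. Lengths are in m, angles in rad, forces in N, time in s.
With the tool pointing down it reaches from about 0.3 to 0.875 m from the base axis. Payload 4.2 kg.
Tool frame: the origin (TCP) lies midway between the tips of the shut fingers; the grasp point (between the pads) lies env.hold_point_z behind it (env.hold_point_z is the distance from the TCP to the grasp point, in m); y points along the fingers, x is the direction in which the jaws open and shut, and the axes are right-handed (so a half turn about y gives the same grasp; the last joint's range is limited). The gripper opens to 85 mm and grips with 20 to 120 N. Pads are 22 mm wide; open, the fingers measure 114 mm over their backs; the gripper's body (76 mm by 85 mm) begins 54 mm behind the grasp point. The pads swing forward as they close: fully open they stand 13 mm farther back than shut.
Start: joints at [-1.145, 0.32, 1.565, -0, 1.257, -0.02], TCP at [0.248, -0.519, 0.231] pointing down, gripper open.
Joint ranges: [-3.11, 3.11], [-0.84, 2.01], [0.21, 2.61], [-1.34, 4.49], [0.05, 2.63], [-2.56, 2.56]. Speed limits (rad/s): [2.57, 2.57, 3.14, 3.14, 3.14, 3.14].

INTERFACE

Orientations are given as a unit quaternion [w, x, y, z].
In Python, from station import env gives the robot as it stands. The module is installed in compiled form; this text tells all that it offers.
- The arm moves only by the shell command python3 -m crank 'ROWS' [FORCE]. ROWS is a JSON object of lists of equal length, an entry for each row: "xyz": the shift along the tool's x, y, z in units of 30 mm (1.0 is 30 mm), a list of three; "dr": the turn, a rotation vector about the tool's x, y, z in units of 5 degrees (1.0 is 5 degrees), a list of three; "hand": the finger opening in mm, from 0 to 85.4. In form: {"xyz": [[dx, dy, dz], ...], "dr": [[wx, wy, wz], ...], "hand": [hand, ...]}. A call has 1 to 5 rows; each row is the pose to reach, as a shift and turn from the pose commanded when the call began, along the tool's axes at that moment; what a row does not reach only later rows make up. A row lasts 1/12 s, in which the tool goes at most 41.7 mm and 7.16 degrees, less where a joint would pass 70% of its speed; a pose out of reach is approached as far as the arm can. A call with a gripper value outside its range is refused whole. The fingers move at their own pace and stop on an object; FORCE is the grip in N (left out, the last holds). Time passes only in rows, so rows that repeat a pose let the fingers close. It gives the time, the measured TCP pose, the force and the opening at its end, in the units of the state.
- env.get_state(): the state, without advancing time (a new reading comes with each control period).
- env.snapshot(name): name is "side" or "top"; returns a dict with "frame" (420x560x3 uint8, red, green, blue), "range_z" (420x560 float32, m along the optical axis (not along the pixel's ray), 0 where there is no reading), "fx", "fy", "cx", "cy" (pixels), "dist_coeffs" ([k1, k2, p1, p2, k3] as OpenCV has them; the pictures are not rectified), "rvec" (rotation vector, rad) and "tvec" (3), from world to camera coordinates, as OpenCV has them. Camera axes: x right, y down, z forward; pixel columns grow to the right and rows downward; lengths in m; the calibration is good to about 2 mm. A picture is of the moment at which its call begins.
- env.finish_job(): hands the job in, once; it reports no verdict.
The state is a dict: "t": time; "joints": joint angles; "dq": joint speeds; "joint_efforts": joint torques, N m; "tool_pos": TCP position; "eef_rot": TCP orientation; "wrist_force": force on the tool from outside, world axes, zero at the start; "moment": the same for the moment, N m; "opening": finger opening in m.
Only numpy, scipy, OpenCV 4.12 (cv2) and the standard library are available. Lean on these libraries where they do the work, as an engineer would, in place of code of your own. Each camera call takes 0.05 s, during which the arm holds its last target. There are 200 camera calls.

## Working session

There is one attempt and no reset: what is moved stays moved. The work goes in short steps, Python scripts to look and compute and a shell command to move; the robot and the scene stay as the last step left them, time stands still between calls to the robot, and variables do not carry over. Pictures are saved under pics/ and viewed, about 12 in all and at most 16, crops included, and the job is handed in when it is done.

```bash
mkdir -p pics; ls
cat > h.py <<'E'
import numpy as np, cv2
from station import env
def shot(n):
    s=env.snapshot(n); s['K']=np.array([[s['fx'],0,s['cx']],[0,s['fy'],s['cy']],[0,0,1.]]); s['D']=np.array(s['dist_coeffs'],float)
    s['R']=cv2.Rodrigues(np.array(s['rvec'],float))[0]; s['t']=np.array(s['tvec'],float).ravel(); return s
def ray(s,uv):
    p=cv2.undistortPoints(np.array(uv,float).reshape(-1,1,2),s['K'],s['D'])[:,0]
    d=np.c_[p,np.ones(len(p))]@s['R']; return -s['R'].T@s['t'], d
def onz(s,uv,z):
    c,d=ray(s,uv); return c+d*((z-c[2])/d[:,2])[:,None]
def cloud(s):
    v,u=np.mgrid[0:420,0:560]; c,d=ray(s,np.c_[u.ravel(),v.ravel()]); return (c+d*s['range_z'].reshape(-1,1)).reshape(420,560,3)
def save(s,f,box=None,k=1):
    im=s['frame'][:,:,::-1]
    if box: im=im[box[1]:box[3],box[0]:box[2]]
    cv2.imwrite(f,cv2.resize(im,None,fx=k,fy=k,interpolation=cv2.INTER_CUBIC))
E
python3 - <<'E'
from h import *
print(env.get_state(), env.hold_point_z)
import pickle
for n in('top','side'):
    s=shot(n); save(s,f'pics/{n}0.png',k=1.4); print(n,-s['R'].T@s['t'],s['R'][2],s['fx']); pickle.dump(s,open(n+'0.pkl','wb'))
E
```

```text
pics
{'t': 0.0, 'joints': array([-1.14500546e+00,  3.20286998e-01,  1.56572832e+00,  2.63548148e-05,
        1.25741514e+00, -2.00001061e-02]), 'dq': array([-0.0003211 , -0.00082872,  0.00226085,  0.00110797, -0.00140723,
       -0.00125205]), 'joint_efforts': array([ 4.39762400e-03, -4.15509081e+01, -2.34162730e+01,  3.43438960e-04,
        8.11412843e-03,  1.12403049e-05]), 'tool_pos': array([ 0.24772217, -0.51833978,  0.23046596]), 'eef_rot': array([ 0.598521  , -0.59779131,  0.37764355, -0.37656808]), 'wrist_force': array([ 0.79963743, -0.09410043,  0.2861848 ]), 'moment': array([-0.0003401 ,  0.00089218, -0.02977444]), 'opening': 0.08572393553445216} 0.0187
top [0.42393704 0.00686815 1.28826981] [ 0.08608518  0.01796779 -0.99612575] 534.5268844096574
side [ 0.31189555 -1.01911595  0.88527791] [ 0.14809145  0.77800024 -0.61056084] 527.5306977564227
```

View pics/top0.png

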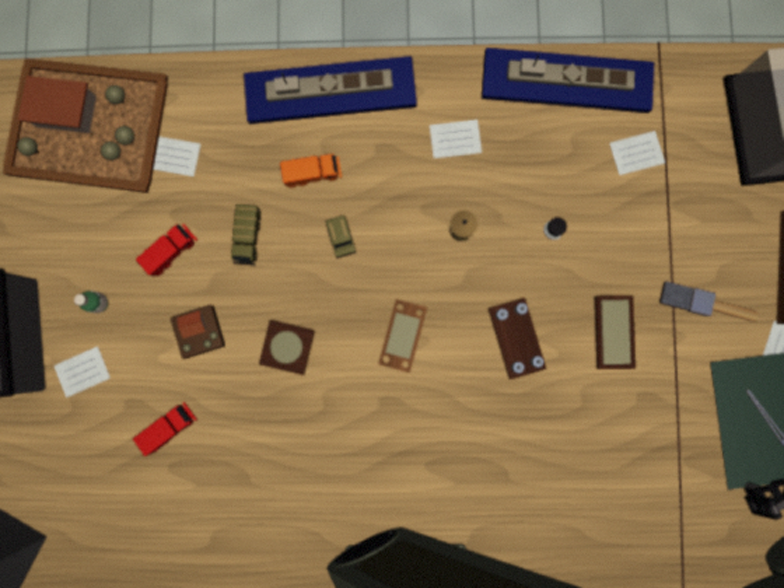

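View pics/side0.png

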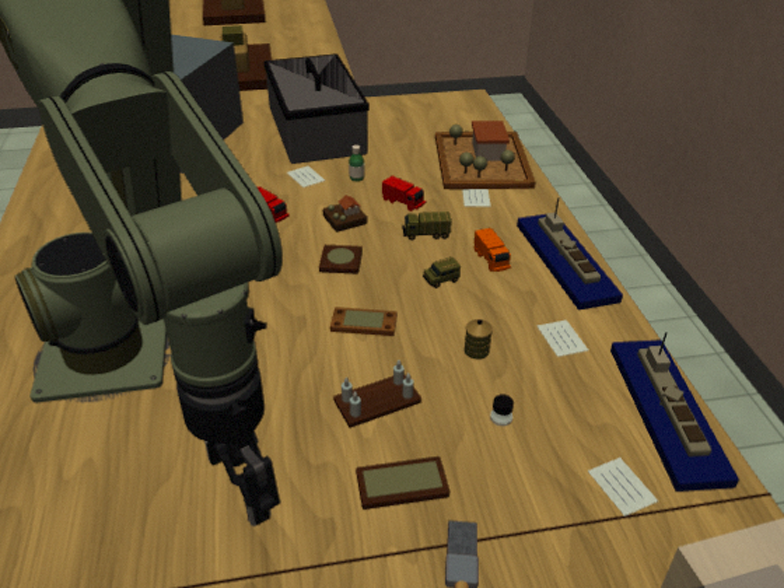

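Top view, displayed pixels: the candidates for the lorry are olive hooped (245,234), red (166,250), red (164,430) and orange (310,169). I choose the olive one. The van is at (340,236), silo (463,225), jar (556,228), deck (402,336) with holes and no posts, stand (517,338) with posts, lorry base (615,332), silo base (287,347) and cottage (198,331). One close crop will confirm this while I measure.

```bash
cat > m.py <<'E'
from h import *
import pickle
s=pickle.load(open('top0.pkl','rb')); save(s,'pics/crop1.png',(155,130,465,280),2.5)
P=cloud(s); H=P[:,:,2]
T=np.median(H[240:300,200:400]); print('table z',T)
hsv=cv2.cvtColor(s['frame'],cv2.COLOR_RGB2HSV)
m=((H>0.006)&(H<0.12)).astype(np.uint8); m[:130]=0
n,L,st,c=cv2.connectedComponentsWithStats(m)
for i in range(1,n):
    if st[i,4]<120: continue
    q=P[L==i]; zt=np.percentile(q[:,2],95)
    (cx,cy),(w,h),a=cv2.minAreaRect((q[:,:2]*1000).astype(np.float32))
    print(np.round(c[i]),st[i,4],'ztop %.3f'%zt,'ctr %.1f %.1f size %.1f %.1f ang %.1f'%(cx,cy,w,h,a), np.median(hsv[L==i],0))
E
python3 m.py
```

```text
table z 0.000649935996734019
[ 86. 132.] 240 ztop 0.022 ctr 725.0 517.7 size 156.6 18.4 ang 88.6 [ 13. 162.  99.]
[175. 167.] 772 ztop 0.050 ctr 636.2 268.1 size 47.6 106.4 ang 83.3 [ 24. 122.  98.]
[330. 161.] 329 ztop 0.066 ctr 639.4 -104.2 size 44.6 41.2 ang 87.6 [ 18. 135. 123.]
[558. 196.] 225 ztop 0.025 ctr 564.6 -659.2 size 8.5 199.4 ang 85.3 [ 12. 170.  37.]
[243. 168.] 437 ztop 0.042 ctr 627.0 102.9 size 65.3 38.7 ang 15.3 [ 24. 117. 106.]
[396. 163.] 198 ztop 0.043 ctr 632.7 -263.7 size 32.3 32.0 ang 89.5 [21.  31.5 36.5]
[118. 179.] 797 ztop 0.049 ctr 607.7 401.9 size 41.2 99.5 ang 41.2 [  1. 218. 173.]
[ 18. 239.] 1818 ztop 0.113 ctr 462.3 634.9 size 44.6 202.4 ang 85.2 [17. 26. 31.]
[501. 215.] 919 ztop 0.023 ctr 501.4 -528.7 size 173.1 43.3 ang 73.7 [113.  34. 120.]
[ 65. 215.] 298 ztop 0.086 ctr 520.1 526.0 size 33.2 36.8 ang 70.0 [30. 68. 90.]
[439. 237.] 1477 ztop 0.019 ctr 458.0 -364.0 size 129.2 68.6 ang 0.4 [ 24.  74. 132.]
[288. 239.] 1053 ztop 0.016 ctr 457.3 -1.9 size 55.9 116.7 ang 73.9 [ 17. 105. 137.]
[369. 241.] 1488 ztop 0.044 ctr 450.4 -196.6 size 129.6 70.5 ang 15.4 [  9. 147.  66.]
[141. 236.] 1054 ztop 0.049 ctr 468.3 351.9 size 76.9 83.8 ang 15.9 [ 12. 138.  81.]
[205. 247.] 1125 ztop 0.019 ctr 438.8 197.6 size 81.2 83.4 ang 75.9 [ 13. 138.  82.]
[117. 307.] 788 ztop 0.049 ctr 299.9 410.0 size 43.5 115.7 ang 36.7 [  1.  217.  170.5]
[ 12. 392.] 1057 ztop 0.111 ctr 104.2 651.7 size 136.1 69.4 ang 14.1 [30. 21. 30.]
[261. 386.] 135 ztop 0.119 ctr 128.9 59.9 size 16.6 119.6 ang 27.7 [ 19. 102.  30.]
```

View pics/crop1.png

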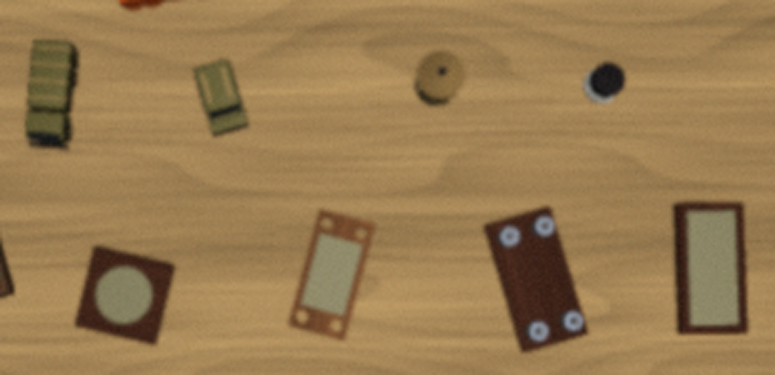

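The close crop confirms the olive hooped lorry at crop (50,92), van (220,97), silo (440,77), deck with drilled holes (333,275), stand with four posts (535,280), lorry base (710,268) and silo base (125,295). Next I'll do a refined measurement in both views.

```bash
cat > m2.py <<'E'
from h import *
import pickle
ap={'deck':(.457,-.002,.012,70,42),'lbase':(.457,-.363,.015,108,46),'sbase':(.438,.197,.015,54,54)}
def proj(s,p): return cv2.projectPoints(np.array([p],float),s['R'] if 0 else np.array(s['rvec'],float),s['t'],s['K'],s['D'])[0].reshape(2)
for n in('top','side'):
    s=pickle.load(open(n+'0.pkl','rb')); hsv=cv2.cvtColor(s['frame'],cv2.COLOR_RGB2HSV)
    for k,(x,y,z,w,h) in ap.items():
        u=proj(s,(x,y,z)).astype(int); c0=hsv[u[1],u[0]].astype(int)
        d=np.abs(hsv.astype(int)-c0); m=((d[...,0]<9)&(d[...,1]<28)&(d[...,2]<45)).astype(np.uint8)
        m=cv2.morphologyEx(m,cv2.MORPH_OPEN,np.ones((3,3)))
        L=cv2.connectedComponents(m)[1]; v=np.argwhere(L==L[u[1],u[0]])[:,::-1]
        q=onz(s,v,z)[:,:2]*1000
        c=q.mean(0); r=cv2.minAreaRect(q.astype(np.float32)); w_,V=np.linalg.eigh(np.cov(q.T)); a=np.degrees(np.arctan2(V[1,1],V[0,1]))
        print(n,k,'hsv',c0,'mean',c.round(1),'rect',np.round(r[0],1),np.round(r[1],1),'axis',((a+90)%180-90).round(1))
    m=((hsv[...,0]>85)&(hsv[...,0]<140)&(hsv[...,2]>90)).astype(np.uint8)
    u=proj(s,(.450,-.196,.045)).astype(int); mm=np.zeros_like(m); mm[u[1]-60:u[1]+60,u[0]-60:u[0]+60]=1
    N,L,st,c=cv2.connectedComponentsWithStats(m*mm)
    pts=[]
    for i in range(1,N):
        if st[i,4]<15: continue
        v=np.argwhere(L==i)[:,::-1]
        if n=='top': p=onz(s,[c[i]],.044)[0]
        else:
            t=v[v[:,1]<=v[:,1].min()+1].mean(0); p=onz(s,[t],.057)[0]
        pts.append(p[:2]*1000); print(n,'post',c[i].round(1),st[i,4],pts[-1].round(1))
    pts=np.array(pts)
    if len(pts)==4: w_,V=np.linalg.eigh(np.cov(pts.T)); print(n,'stand',pts.mean(0).round(1),np.degrees(np.arctan2(V[1,1],V[0,1])).round(1))
    P=cloud(s)
    for k,x,y,zl,zh in(('lorry',.636,.268,.03,.06),('van',.627,.103,.015,.05),('silo',.639,-.104,.045,.09)):
        q=P[(abs(P[...,0]-x)<.075)&(abs(P[...,1]-y)<.075)&(P[...,2]>zl)&(P[...,2]<zh)]*1000
        r=cv2.minAreaRect(q[:,:2].astype(np.float32)); print(n,k,len(q),np.round(r[0],1),np.round(r[1],1),round(r[2],1),'z',np.percentile(q[:,2],[50,97]).round(0))
E
python3 m2.py
```

```text
top deck hsv [ 25  70 143] mean [456.1  -0.5] rect [456.1  -0.7] [41.5 69.1] axis -16.4
top lbase hsv [ 28  72 139] mean [ 456.2 -363.6] rect [ 456.9 -363.6] [107.3  45.1] axis -0.4
top sbase hsv [ 25  73 136] mean [439.4 198.2] rect [439.5 198.3] [52.8 50. ] axis -83.4
top post [372.2 220.1] 42 [ 497.1 -198.9]
top post [358.3 224.1] 43 [ 488.3 -166.3]
top post [383.8 258. ] 41 [ 408.7 -223.3]
top post [369.8 262. ] 41 [ 400.  -190.6]
top stand [ 448.6 -194.8] -164.5
top lorry 652 [633.8 265.3] [39.5 93.6] 84.7 z [45. 50.]
top van 423 [627.4 101.9] [65.1 36.2] 15.5 z [37. 42.]
top silo 282 [ 639.4 -104.2] [44.6 41.2] 87.6 z [58. 67.]
side deck hsv [29 94 98] mean [457.3  -3.1] rect [457.1  -3.1] [39.6 68.5] axis -15.6
side lbase hsv [28 98 99] mean [ 456.6 -366.4] rect [ 456.9 -366. ] [ 46.5 107.6] axis -0.4
side sbase hsv [ 28 104  93] mean [440.5 195.6] rect [441.  197.4] [48.8 51.6] axis -44.9
side lorry 355 [635.8 260.8] [45.7 96. ] 82.5 z [44. 48.]
side van 324 [627.   98.5] [65.3 42.9] 16.9 z [32. 41.]
side silo 219 [ 640.8 -110.5] [45.8 43.4] 70.9 z [57. 67.]
```

```bash
cat > plan.py <<'E'
# python3 plan.py x y z jawyaw(deg)  -> xyz and dr in row units from the measured pose
import sys
from h import *
from scipy.spatial.transform import Rotation as Ro
x,y,z,w=map(float,sys.argv[1:5]); s=env.get_state(); q=s['eef_rot']; R=Ro.from_quat([q[1],q[2],q[3],q[0]]).as_matrix()
w=np.radians(w); X=np.array([np.cos(w),np.sin(w),0]); Y=np.array([0,0,-1.]); T=np.c_[X,Y,np.cross(X,Y)]
d=R.T@(np.array([x,y,z])-s['tool_pos'])/.03; r=np.degrees(Ro.from_matrix(R.T@T).as_rotvec())/5
print('t %.2f'%s['t'],'tcp',(s['tool_pos']*1000).round(1),'jaw',np.degrees(np.arctan2(R[1,0],R[0,0])).round(1),'F',s['wrist_force'].round(1),'open',(s['opening']*1000).round(1),'j',s['joints'].round(2)); print('xyz',d.round(3),'dr',r.round(3))
E
python3 plan.py .4566 -.0018 .12 -106.1
```

```text
Traceback (most recent call last):
  File "plan.py", line 8, in <module>
    print('t %.2f'%s['t'],'tcp',(s['tool_pos']*1000).round(1),'jaw',np.degrees(np.arctan2(R[1,0],R[0,0])).round(1),'F',s['wrist_force'].round(1),'open',(s['opening']*1000).round(1),'j',s['joints'].round(2)); print('xyz',d.round(3),'dr',r.round(3))
                                                                                                                                                        ^^^^^^^^^^^^^^^^^^^^^^^^^
AttributeError: 'float' object has no attribute 'round'
```

```bash
sed -i "s/(s\['opening'\]\*1000).round(1)/round(s['opening']*1000,1)/" plan.py
python3 plan.py .4566 -.0018 .12 -106.1
```

```text
t 0.10 tcp [ 247.7 -518.4  230.6] jaw -64.5 F [-0.3  0.5  0.4] open 85.4 j [-1.15  0.32  1.57 -0.    1.26 -0.02]
xyz [-12.53    3.706  13.707] dr [ 6.000e-03  8.328e+00 -1.800e-02]
```

```bash
python3 -m crank '{"xyz":[[-4.5,0,4.9],[-4.5,0,4.9],[-4.5,0,4.9],[-4.5,0,4.9],[-4.5,0,4.9]],"dr":[[0,0,0],[0,0,0],[0,0,0],[0,0,0],[0,0,0]],"hand":[68,68,68,68,68]}' 40
python3 plan.py .4566 -.0018 .12 -106.1
```

```text
t: 0.52
tool_pos: [0.3224, -0.3308, 0.2309]
eef_rot: [0.599, -0.598, 0.377, -0.377]
wrist_force: [1.3, 0.1, -0.3]
opening: 0.0681
t 0.52 tcp [ 322.4 -330.8  230.9] jaw -64.5 F [ 1.3  0.1 -0.3] open 68.1 j [-0.82  0.14  1.81  0.    1.2   0.3 ]
xyz [-7.959  3.712  8.763] dr [ 4.00e-03  8.33e+00 -1.80e-02]
```

```bash
python3 -m crank '{"xyz":[[-4,0,4.4],[-4,0,4.4],[-4,0,4.4],[-4,0,4.4],[-4,0,4.4]],"dr":[[0,0,0],[0,0,0],[0,0,0],[0,0,0],[0,0,0]],"hand":[68,68,68,68,68]}'
python3 -m crank '{"xyz":[[-4,2.5,4.4],[-4,2.5,4.4],[-4,2.5,4.4],[-4,2.5,4.4],[-4,2.5,4.4]],"dr":[[0,6,0],[0,6,0],[0,6,0],[0,6,0],[0,6,0]],"hand":[68,68,68,68,68]}'
python3 -m crank '{"xyz":[[0,0,0],[0,0,0],[0,0,0]],"dr":[[0,2.33,0],[0,2.33,0],[0,2.33,0]],"hand":[68,68,68]}'
python3 plan.py .4566 -.0018 .12 -106.1
```

```text
t: 0.93
tool_pos: [0.3905, -0.164, 0.2312]
eef_rot: [0.6, -0.598, 0.376, -0.376]
wrist_force: [0.5, -0.6, -1.1]
opening: 0.0681
t: 1.35
tool_pos: [0.4543, -0.0096, 0.1593]
eef_rot: [-0.479, 0.479, -0.52, 0.521]
wrist_force: [-0.4, -0.6, -0.3]
opening: 0.0681
t: 1.6
tool_pos: [0.4538, -0.0099, 0.159]
eef_rot: [0.425, -0.426, 0.565, -0.565]
wrist_force: [0.5, 0.1, 0.1]
opening: 0.0682
t 1.60 tcp [453.8  -9.9 159. ] jaw -106.1 F [0.5 0.1 0.1] open 68.2 j [-0.05  0.2   1.94 -0.    1.01  1.8 ]
xyz [-0.287  1.299  0.017] dr [0.019 0.007 0.006]
```

```bash
python3 -m crank '{"xyz":[[-0.29,3.6,0],[-0.29,3.6,0],[-0.29,3.6,0],[-0.29,3.6,0]],"dr":[[0,0,0],[0,0,0],[0,0,0],[0,0,0]],"hand":[68,68,68,68]}'
python3 - <<'E'
from h import *
a=shot('side'); b=shot('top')
A=cv2.resize(a['frame'][170:290,190:350],None,fx=2.5,fy=2.5); B=cv2.resize(b['frame'][180:300,210:370],None,fx=2.5,fy=2.5)
cv2.imwrite('pics/c2.png',np.hstack([A,B])[:,:,::-1])
E
python3 plan.py .4566 -.0018 .01 -106.1
```

```text
t: 1.93
tool_pos: [0.4526, -0.0025, 0.0476]
eef_rot: [0.423, -0.428, 0.567, -0.562]
wrist_force: [-0.4, -0.0, -0.6]
opening: 0.0681
t 2.03 tcp [456.5  -2.8  51.7] jaw -106.1 F [ 0.  -0.2  1. ] open 68.1 j [-0.03  0.34  2.07 -0.    0.73  1.82]
xyz [-0.033  1.391 -0.003] dr [0.012 0.007 0.005]
```

View pics/c2.png

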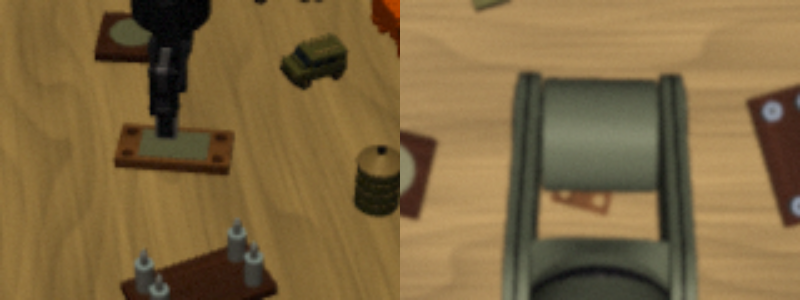

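```bash
python3 -m crank '{"xyz":[[0,1,0],[-0.03,1.63,0],[-0.03,1.63,0],[-0.03,1.63,0]],"dr":[[0,0,0],[0,0,0],[0,0,0],[0,0,0]],"hand":[68,68,68,68]}'
python3 - <<'E'
from h import *
a=shot('side'); save(a,'pics/c3.png',(220,190,300,250),8); P=cloud(a)
q=P[(abs(P[...,0]-.4566)<.06)&(abs(P[...,1]+.0018)<.06)&(P[...,2]>.018)&(P[...,2]<.2)&(a['frame'].max(2)<70)]
print(len(q), np.percentile(q,[0,5,50,95,100],axis=0).round(3))
E
python3 plan.py .4566 -.0018 .0 -106.1
```

```text
t: 2.37
tool_pos: [0.4578, -0.0019, 0.0041]
eef_rot: [-0.426, 0.425, -0.565, 0.566]
wrist_force: [-1.1, 0.5, -0.1]
opening: 0.0677
1059 [[ 0.422 -0.062  0.018]
 [ 0.426 -0.05   0.036]
 [ 0.454 -0.035  0.154]
 [ 0.488 -0.012  0.196]
 [ 0.496  0.027  0.2  ]]
t 2.42 tcp [458.4  -1.9   4.6] jaw -106.1 F [-0.5  0.1  0.8] open 68.0 j [-0.03  0.42  2.12 -0.    0.6   1.82]
xyz [ 0.015  0.154 -0.059] dr [-0.04   0.    -0.009]
```

View pics/c3.png

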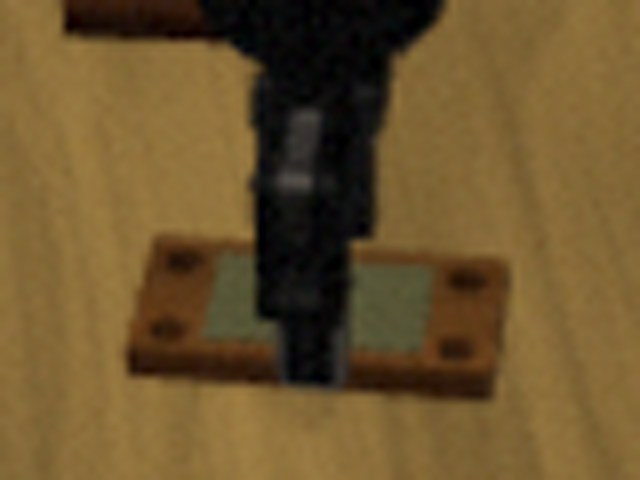

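The near finger stands just outside the deck's front edge at crop (313,375), centred between the deck's ends (130–495). I'll go slightly lower and close.

```bash
python3 -m crank '{"xyz":[[0,0.13,0],[0,0.13,0],[0,0.13,0],[0,0.13,0],[0,0.13,0]],"dr":[[0,0,0],[0,0,0],[0,0,0],[0,0,0],[0,0,0]],"hand":[68,68,50,50,50]}' 40
python3 -m crank '{"xyz":[[0,0,0],[0,0,0],[0,0,0]],"dr":[[0,0,0],[0,0,0],[0,0,0]],"hand":[50,50,50]}' 60
python3 -m crank '{"xyz":[[0,-1,0],[0,-3.5,0],[0,-3.5,0],[0,-3.5,0],[0,-3.5,0]],"dr":[[0,0,0],[0,0,0],[0,0,0],[0,0,0],[0,0,0]],"hand":[50,50,50,50,50]}' 60
python3 plan.py .449 -.196 .11 -74.5
```

```text
t: 2.83
tool_pos: [0.4574, -0.0016, 0.0]
eef_rot: [-0.425, 0.425, -0.565, 0.566]
wrist_force: [-1.1, -0.4, 7.4]
opening: 0.0547
t: 3.08
tool_pos: [0.4574, -0.0016, 0.0002]
eef_rot: [-0.426, 0.425, -0.565, 0.566]
wrist_force: [-2.2, -0.4, 8.2]
opening: 0.0544
t: 3.5
tool_pos: [0.458, -0.0016, 0.1059]
eef_rot: [-0.426, 0.424, -0.564, 0.566]
wrist_force: [-0.6, 0.4, -1.2]
opening: 0.0538
t 3.50 tcp [458.   -1.6 105.9] jaw -106.1 F [-0.6  0.4 -1.2] open 53.8 j [-0.03  0.26  2.01 -0.    0.87  1.82]
xyz [ 6.308 -0.138  1.51 ] dr [-6.000e-02 -6.321e+00  3.000e-03]
```

```bash
python3 -m crank '{"xyz":[[3.2,0,0.75],[3.2,0,0.75],[3.2,0,0.75],[3.2,0,0.75],[3.2,0,0.75]],"dr":[[0,-3.16,0],[0,-3.16,0],[0,-3.16,0],[0,-3.16,0],[0,-3.16,0]],"hand":[50,50,50,50,50]}'
python3 plan.py .449 -.196 .11 -74.5
```

```text
t: 3.92
tool_pos: [0.4503, -0.1008, 0.1023]
eef_rot: [0.497, -0.499, 0.503, -0.501]
wrist_force: [0.2, 0.9, -1.6]
opening: 0.0541
t 3.92 tcp [ 450.3 -100.8  102.3] jaw -90.5 F [ 0.2  0.9 -1.6] open 54.1 j [-0.25  0.28  2.    0.    0.87  1.33]
xyz [ 3.172 -0.259 -0.017] dr [ 0.04  -3.199 -0.017]
```

```bash
python3 -m crank '{"xyz":[[3.17,-0.3,0],[3.17,-0.3,0],[3.17,-0.3,0],[3.17,-0.3,0],[3.17,-0.3,0]],"dr":[[0,-3.2,0],[0,-3.2,0],[0,-3.2,0],[0,-3.2,0],[0,-3.2,0]],"hand":[50,50,50,50,50]}'
python3 -m crank '{"xyz":[[0,1.0,0],[0,1.0,0],[0,1.0,0]],"dr":[[0,0,0],[0,0,0],[0,0,0]],"hand":[50,50,50]}'
python3 - <<'E'
from h import *
import pickle
for n in('side','top'):
    s=shot(n); pickle.dump(s,open(n+'1.pkl','wb'))
    if n=='side': save(s,'pics/c4.png',(220,230,320,310),7)
    else: save(s,'pics/c5.png',(310,190,430,290),6)
E
python3 plan.py .449 -.196 .08 -74.5
```

```text
t: 4.33
tool_pos: [0.4506, -0.1947, 0.1119]
eef_rot: [-0.563, 0.563, -0.429, 0.427]
wrist_force: [0.3, 1.2, -1.8]
opening: 0.0537
t: 4.58
tool_pos: [0.4495, -0.193, 0.0815]
eef_rot: [-0.563, 0.564, -0.429, 0.425]
wrist_force: [-0.1, 0.4, -1.1]
opening: 0.0537
t 4.68 tcp [ 451.4 -194.2   83.2] jaw -74.2 F [ 0.1 -0.4 -1.4] open 54.0 j [-0.43  0.34  1.96  0.    0.84  0.87]
xyz [ 0.037  0.108 -0.094] dr [ 0.002  0.05  -0.004]
```

View pics/c4.png

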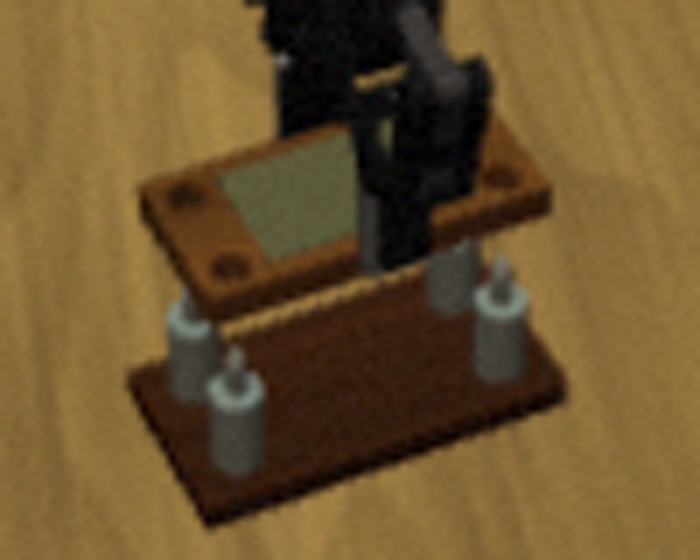

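Side view: the deck is held level above the stand. Holes are at crop (187,196), (230,267) and (500,178), and pin tips at (235,350) and (501,262). I'll compare them through rays.

Run:
```python
from h import *
import pickle
s=pickle.load(open('side1.pkl','rb')); f=lambda l:np.array([(220+(x+.5)/7-.5,230+(y+.5)/7-.5) for x,y in l])
Hh=onz(s,f([(187,196),(230,267),(500,178)]),.0952)[:,:2]*1000
Pp=onz(s,f([(235,350),(501,262)]),.058)[:,:2]*1000
print('holes',Hh.round(1),'pins',Pp.round(1))
# fits: local coordinates
def fit(loc,w):
    loc=np.array(loc,float);A=loc-loc.mean(0);B=w-w.mean(0)
    a=np.arctan2((A[:,0]*B[:,1]-A[:,1]*B[:,0]).sum(),(A*B).sum()); R=np.array([[np.cos(a),-np.sin(a)],[np.sin(a),np.cos(a)]])
    t=w.mean(0)-R@loc.mean(0); return t.round(1),np.degrees(a).round(2),(w-(loc@R.T+t)).round(1)
print('deck',fit([(-46,17),(-46,-17),(46,17)],Hh)); print('stand(side)',fit([(-46,-17),(46,-17)],Pp))
# auto: top corners of posts in original side
s0=pickle.load(open('side0.pkl','rb')); save(s0,'pics/c6.png',(230,250,310,310),8)
```

```text
holes [[ 400.  -194.4]
 [ 408.6 -227.2]
 [ 496.5 -203.2]] pins [[ 409.6 -225.8]
 [ 497.9 -202.5]]
deck (array([ 450., -215.]), np.float64(-3.89), array([[-5.2,  0.4],
       [ 5.7,  1.6],
       [-0.5, -2. ]]))
stand(side) (array([ 449.4, -197.7]), np.float64(14.8), array([[ 0.3,  0.1],
       [-0.3, -0.1]]))
```

View pics/c5.png

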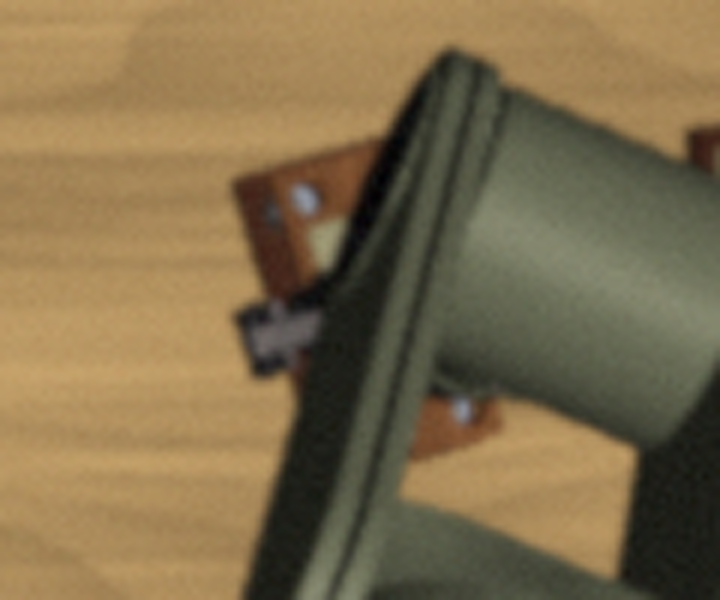

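The third hole is really the near (+46,−17) one, so I'll refit with that. In the top view, pins show through the holes at crop (305,198) and (462,410), which gives an independent check.

Run:
```python
from h import *
import pickle
s=pickle.load(open('side1.pkl','rb')); t=pickle.load(open('top1.pkl','rb'))
f=lambda l:np.array([(310+(x+.5)/6-.5,190+(y+.5)/6-.5) for x,y in l])
print('top holes at .095',(onz(t,f([(305,198),(462,410)]),.0952)[:,:2]*1000).round(1))
m=(t['frame'][...,2].astype(int)>t['frame'][...,0])&(t['frame'].max(2)>90); m[:190]=0;m[290:]=0;m[:,:310]=0;m[:,430:]=0
n,L,st,c=cv2.connectedComponentsWithStats(m.astype(np.uint8))
for i in range(1,n):
  if st[i,4]>3: print(c[i],st[i,4],(onz(t,[c[i]],.0952)[0]*1000).round(1),(onz(t,[c[i]],.059)[0]*1000).round(1))
```

```text
top holes at .095 [[ 488.9 -164. ]
 [ 409.4 -220.1]]
[360.83333333 222.83333333] 6 [ 488.4 -164.9   95.2] [ 490.3 -170.1   59. ]
[386.75 257.75] 4 [ 409.8 -220.5   95.2] [ 409.3 -227.4   59. ]
```

```bash
python3 -m crank '{"xyz":[[0,0.6,0],[0,0.6,0],[0,0.6,0],[0,0.6,0]],"dr":[[0,0.05,0],[0,0.05,0],[0,0.05,0],[0,0.05,0]],"hand":[50,50,50,50]}'
python3 - <<'E'
from h import *
import pickle
s=shot('side'); pickle.dump(s,open('side2.pkl','wb')); a=cv2.resize(s['frame'][240:310,225:315],None,fx=8,fy=8,interpolation=cv2.INTER_CUBIC)
t=shot('top'); pickle.dump(t,open('top2.pkl','wb'))
cv2.imwrite('pics/c7.png',a[:,:,::-1])
m=(t['frame'][...,2].astype(int)>t['frame'][...,0])&(t['frame'].max(2)>90); m[:190]=0;m[290:]=0;m[:,:310]=0;m[:,430:]=0
n,L,st,c=cv2.connectedComponentsWithStats(m.astype(np.uint8))
for i in range(1,n):
  if st[i,4]>3: print(c[i],st[i,4],(onz(t,[c[i]],.078)[0]*1000).round(1),(onz(t,[c[i]],.059)[0]*1000).round(1))
E
python3 plan.py .449 -.196 .06 -74.5
```

```text
t: 5.02
tool_pos: [0.4518, -0.1951, 0.0659]
eef_rot: [0.563, -0.563, 0.428, -0.429]
wrist_force: [-0.2, -0.0, -1.8]
opening: 0.054
[360.125 222.5  ] 8 [ 490.1 -165.8   78. ] [ 491.1 -168.5   59. ]
[386.5 257. ] 6 [ 411.3 -223.3   78. ] [ 411.1 -226.9   59. ]
t 5.12 tcp [ 451.8 -195.3   65.9] jaw -74.6 F [-0.6 -0.3 -1.8] open 53.9 j [-0.43  0.36  1.98 -0.    0.8   0.87]
xyz [-0.004  0.195 -0.097] dr [-0.015 -0.01   0.014]
```

View pics/c7.png

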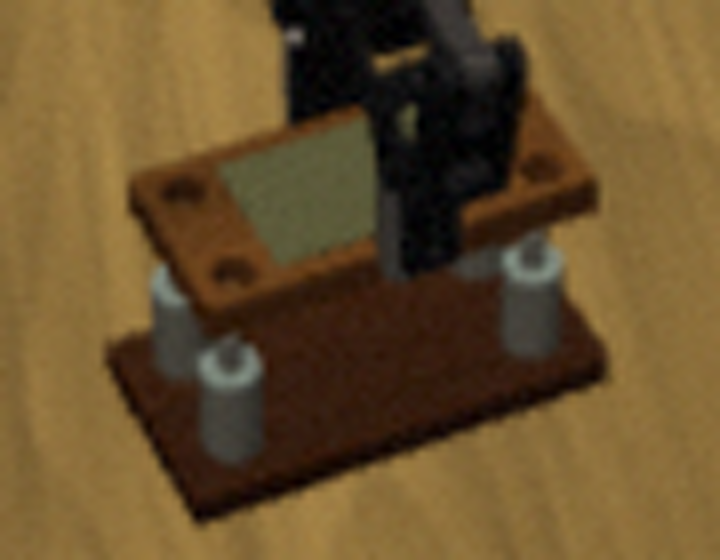

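Run:
```python
from h import *
import pickle
s=pickle.load(open('side2.pkl','rb')); f=lambda l:np.array([(225+(x+.5)/8-.5,240+(y+.5)/8-.5) for x,y in l])
g=lambda l,z:(onz(s,f(l),z)[:,:2]*1000)
h=g([(233,271),(540,167),(183,192)],.078); print('holes',h.round(1),'deck ctr',((h[1]+h[2])/2).round(1))
p=g([(233,337),(535,238)],.059); q=g([(232,364),(532,259)],.042); print('tips',p.round(1),'sh',q.round(1)); print('shift tips',(p-h[:2]).mean(0),'sh',(q-h[:2]).mean(0))
```

```text
holes [[ 410.9 -227.4]
 [ 499.4 -202.7]
 [ 401.9 -195.5]] deck ctr [ 450.6 -199.1]
tips [[ 409.7 -233.2]
 [ 496.8 -210.6]] sh [[ 410.  -226.9]
 [ 498.2 -201.9]]
shift tips [-1.89141996 -6.82787508] sh [-1.07649503  0.67256111]
```

The near pin tips are hidden by the deck edge, so I use the shoulders. Side, top and kinematics agree on a shift of about −1.6 mm in x, ~0 in y, and no yaw. I'll apply it and lower in small steps, watching the force.

```bash
python3 -m crank '{"xyz":[[-0.014,0,-0.05],[-0.014,0.15,-0.05],[-0.014,0.3,-0.05],[-0.014,0.4,-0.05],[-0.014,0.4,-0.05]],"dr":[[0,0,0],[0,0,0],[0,0,0],[0,0,0],[0,0,0]],"hand":[50,50,50,50,50]}'
python3 plan.py .449 -.196 .042 -74.5
```

```text
t: 5.53
tool_pos: [0.4491, -0.1949, 0.052]
eef_rot: [-0.562, 0.563, -0.429, 0.428]
wrist_force: [0.4, -0.1, -2.0]
opening: 0.0543
t 5.53 tcp [ 449.1 -194.9   52. ] jaw -74.6 F [ 0.4 -0.1 -2. ] open 54.3 j [-0.43  0.38  2.   -0.    0.76  0.87]
xyz [ 0.034  0.335 -0.011] dr [ 0.016 -0.013 -0.013]
```

```bash
python3 -m crank '{"xyz":[[0,0.1,0],[0,0.2,0],[0,0.28,0],[0,0.32,0],[0,0.32,0]],"dr":[[0,0,0],[0,0,0],[0,0,0],[0,0,0],[0,0,0]],"hand":[50,50,50,50,50]}'
python3 - <<'E'
from h import *
s=shot('side'); save(s,'pics/c8.png',(225,240,315,310),8)
E
python3 plan.py .449 -.196 .042 -74.5
```

```text
t: 5.95
tool_pos: [0.4495, -0.1951, 0.043]
eef_rot: [-0.563, 0.563, -0.429, 0.428]
wrist_force: [0.1, 0.4, -1.6]
opening: 0.054
t 6.00 tcp [ 449.6 -195.1   43.1] jaw -74.6 F [-0.8 -0.8 -1.4] open 53.9 j [-0.43  0.39  2.01 -0.    0.74  0.87]
xyz [ 0.023  0.038 -0.028] dr [ 0.003 -0.011 -0.002]
```

View pics/c8.png

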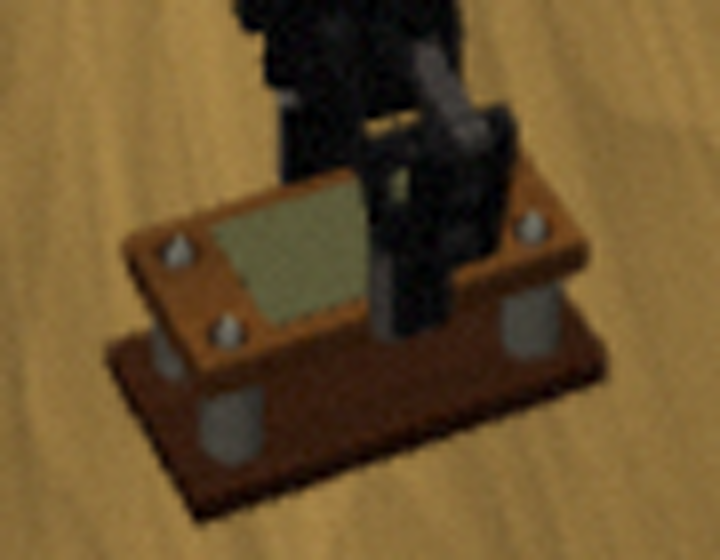

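The pins show through the holes at crop (178,250), (228,328) and (531,225), so the deck is nearly down. Last millimetres, then release.

```bash
python3 -m crank '{"xyz":[[0,0.04,0],[0,0.06,0],[0,0.06,0]],"dr":[[0,0,0],[0,0,0],[0,0,0]],"hand":[50,50,50]}'
python3 -m crank '{"xyz":[[0,0,0],[0,0,0],[0,0,0],[0,0,0]],"dr":[[0,0,0],[0,0,0],[0,0,0],[0,0,0]],"hand":[66,66,66,66]}'
python3 -m crank '{"xyz":[[0,-2,0],[0,-3.5,0],[0,-3.5,0],[0,-3.5,0]],"dr":[[0,0,0],[0,0,0],[0,0,0],[0,0,0]],"hand":[66,66,66,66]}'
python3 plan.py .627 .101 .13 -74.5
```

```text
t: 6.25
tool_pos: [0.4499, -0.1953, 0.0423]
eef_rot: [0.563, -0.563, 0.428, -0.429]
wrist_force: [-2.2, -0.1, 4.1]
opening: 0.0539
t: 6.58
tool_pos: [0.4497, -0.1952, 0.0415]
eef_rot: [-0.563, 0.563, -0.428, 0.428]
wrist_force: [0.6, 0.1, -0.1]
opening: 0.0661
t: 6.92
tool_pos: [0.4528, -0.1966, 0.1516]
eef_rot: [0.563, -0.562, 0.424, -0.432]
wrist_force: [0.6, 0.2, 0.6]
opening: 0.066
t 6.92 tcp [ 452.8 -196.6  151.6] jaw -74.6 F [0.6 0.2 0.6] open 66.0 j [-0.43  0.26  1.87 -0.    1.    0.87]
xyz [-8.021  0.732  8.232] dr [-0.097 -0.011  0.084]
```

```bash
python3 -m crank '{"xyz":[[-4,0,4.1],[-4,0,4.1],[-4,0,4.1],[-4,0,4.1],[-4,0,4.1]],"dr":[[0,0,0],[0,0,0],[0,0,0],[0,0,0],[0,0,0]],"hand":[54,54,54,54,54]}'
python3 -m crank '{"xyz":[[-4,0,4.1],[-4,0,4.1],[-4,0,4.1],[-4,0.7,4.1],[-4,1.5,4.1]],"dr":[[0,0,0],[0,0,0],[0,0,0],[0,0,0],[0,0,0]],"hand":[54,54,54,54,54]}'
python3 - <<'E'
from h import *
import pickle
s=shot('side'); save(s,'pics/c9.png',(270,140,370,220),7); pickle.dump(s,open('side3.pkl','wb'))
# deck seated?
P=cloud(s); q=P[(abs(P[...,0]-.449)<.05)&(abs(P[...,1]+.196)<.05)&(P[...,2]>.03)]; g=np.median(q,0); print('deck top z med',g, np.percentile(q[:,2],[10,90]))
A=np.c_[q[:,:2]-g[:2],np.ones(len(q))]; k=abs(q[:,2]-g[2])<.006; print('plane',np.linalg.lstsq(A[k],q[k,2],rcond=None)[0])
E
python3 plan.py .627 .101 .06 -74.5
```

```text
t: 7.33
tool_pos: [0.5389, -0.0418, 0.1457]
eef_rot: [0.565, -0.563, 0.427, -0.427]
wrist_force: [-0.3, 0.3, -0.3]
opening: 0.054
t: 7.75
tool_pos: [0.6276, 0.1067, 0.1029]
eef_rot: [0.566, -0.561, 0.425, -0.429]
wrist_force: [0.2, -0.2, 0.3]
opening: 0.0536
deck top z med [ 0.44727152 -0.20576294  0.05374877] [0.04711993 0.05596538]
plane [-0.00158975  0.01302966  0.05379259]
t 7.80 tcp [622.3 105.3  94.8] jaw -74.3 F [-1.7  0.5 -4.6] open 53.6 j [0.15 0.52 1.61 0.   1.02 1.45]
xyz [0.182 1.16  0.12 ] dr [ 0.064  0.031 -0.02 ]
```

View pics/c9.png

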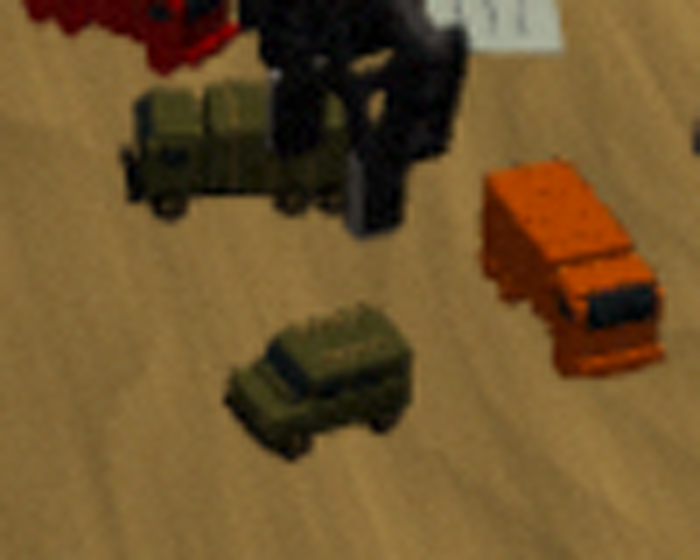

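The deck top measures 53.8 mm and level, so it is seated. The van is at crop (325,380), the gripper is above it, and the orange look-alike is clear of the fingers. Descending on the van.

```bash
python3 -m crank '{"xyz":[[0.18,1.1,0.12],[0.18,1.1,0.12],[0.18,1.1,0.12]],"dr":[[0,0,0],[0,0,0],[0,0,0]],"hand":[54,54,54]}'
python3 plan.py .627 .101 .008 -74.5
```

```text
t: 8.05
tool_pos: [0.6259, 0.0966, 0.0665]
eef_rot: [-0.561, 0.564, -0.43, 0.427]
wrist_force: [-0.5, 0.4, 1.1]
opening: 0.0538
t 8.05 tcp [625.9  96.6  66.5] jaw -74.6 F [-0.5  0.4  1.1] open 53.8 j [ 0.14  0.55  1.64 -0.    0.96  1.44]
xyz [-0.131  1.949  0.087] dr [ 0.068 -0.018 -0.007]
```

```bash
python3 -m crank '{"xyz":[[0,0,0],[0,0,0]],"dr":[[0,0,0],[0,0,0]],"hand":[54,54]}' >/dev/null
python3 plan.py .627 .101 .008 -74.5
```

```text
t 8.22 tcp [628.5  97.   70.3] jaw -74.6 F [-0.2  0.6 -0. ] open 54.1 j [ 0.14  0.54  1.63 -0.    0.96  1.44]
xyz [-0.142  2.076 -0.018] dr [-0.029 -0.021  0.005]
```

```bash
python3 -m crank '{"xyz":[[-0.14,0.5,-0.02],[-0.14,1.4,-0.02],[-0.14,2.07,-0.02],[-0.14,2.07,-0.02],[-0.14,2.07,-0.02]],"dr":[[0,0,0],[0,0,0],[0,0,0],[0,0,0],[0,0,0]],"hand":[54,54,54,54,54]}'
python3 plan.py .627 .101 .008 -74.5
python3 -m crank '{"xyz":[[0,0,0],[0,0,0],[0,0,0],[0,0,0],[0,0,0]],"dr":[[0,0,0],[0,0,0],[0,0,0],[0,0,0],[0,0,0]],"hand":[46,42,38,32,30]}' 25
python3 -m crank '{"xyz":[[0,0,0],[0,0,0]],"dr":[[0,0,0],[0,0,0]],"hand":[30,30]}' 25
python3 -m crank '{"xyz":[[0,-1,0],[0,-2.4,0],[0,-3.9,0],[0,-3.9,0],[0,-3.9,0]],"dr":[[0,0,0],[0,0,0],[0,0,0],[0,0,0],[0,0,0]],"hand":[30,30,30,30,30]}'
python3 - <<'E'
from h import *
import pickle
s=shot('side'); save(s,'pics/c10.png',(270,100,370,180),7)
E
python3 plan.py .449 -.195 .13 -74.5
```

```text
t: 8.63
tool_pos: [0.6261, 0.1011, 0.0072]
eef_rot: [0.563, -0.563, 0.428, -0.428]
wrist_force: [0.2, 0.7, 0.1]
opening: 0.0538
t 8.63 tcp [626.1 101.1   7.2] jaw -74.6 F [0.2 0.7 0.1] open 53.8 j [ 0.14  0.62  1.69 -0.    0.84  1.44]
xyz [ 0.011 -0.028  0.027] dr [-0.001 -0.015  0.001]
t: 9.05
tool_pos: [0.6273, 0.1015, 0.0083]
eef_rot: [0.563, -0.562, 0.427, -0.429]
wrist_force: [-1.3, 0.1, 6.9]
opening: 0.0354
t: 9.22
tool_pos: [0.6273, 0.1015, 0.0083]
eef_rot: [0.563, -0.562, 0.428, -0.429]
wrist_force: [-1.6, 0.1, 6.1]
opening: 0.0353
t: 9.63
tool_pos: [0.6282, 0.1016, 0.1273]
eef_rot: [0.565, -0.561, 0.426, -0.43]
wrist_force: [0.7, -0.2, -1.9]
opening: 0.0356
t 9.68 tcp [626.4 101.4 124.6] jaw -74.6 F [-0.5  0.5 -0.9] open 35.5 j [ 0.14  0.49  1.57 -0.    1.08  1.44]
xyz [ 7.947 -0.196 -8.33 ] dr [-0.027 -0.011  0.005]
```

View pics/c10.png

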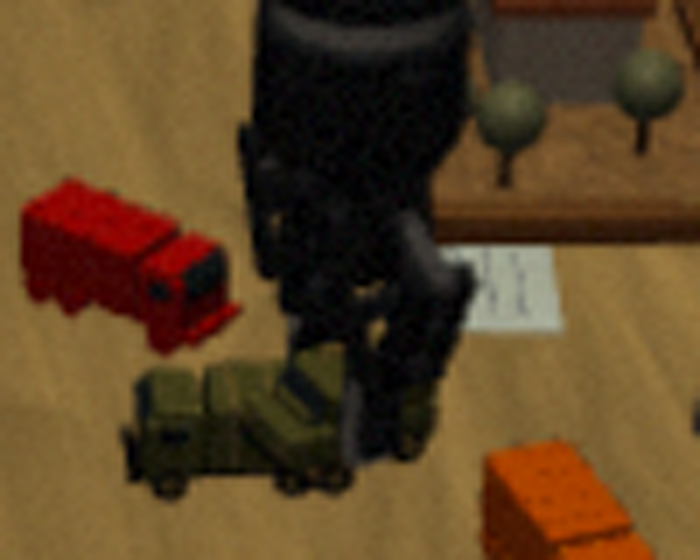

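```bash
python3 -m crank '{"xyz":[[4,0,-4.1],[4,0,-4.1],[4,0,-4.1],[4,0,-4.1],[4,0,-4.1]],"dr":[[0,0,0],[0,0,0],[0,0,0],[0,0,0],[0,0,0]],"hand":[30,30,30,30,30]}'
python3 -m crank '{"xyz":[[3.95,0,-4.2],[3.95,0,-4.2],[3.95,0,-4.2],[3.95,0,-4.2],[3.95,0,-4.2]],"dr":[[0,0,0],[0,0,0],[0,0,0],[0,0,0],[0,0,0]],"hand":[30,30,30,30,30]}'
python3 -m crank '{"xyz":[[0,0.6,0],[0,1.2,0],[0,1.2,0],[0,1.2,0]],"dr":[[0,0,0],[0,0,0],[0,0,0],[0,0,0]],"hand":[30,30,30,30]}'
python3 - <<'E'
from h import *
import pickle
s=shot('side'); save(s,'pics/c11.png',(225,220,325,300),7); pickle.dump(s,open('side4.pkl','wb'))
E
python3 plan.py .4492 -.1955 .0635 -74.5
```

```text
t: 10.1
tool_pos: [0.5338, -0.0512, 0.121]
eef_rot: [-0.56, 0.564, -0.431, 0.427]
wrist_force: [0.0, -0.1, -1.5]
opening: 0.0353
t: 10.52
tool_pos: [0.4453, -0.1981, 0.1216]
eef_rot: [-0.561, 0.563, -0.431, 0.428]
wrist_force: [0.3, 0.0, 0.1]
opening: 0.0353
t: 10.85
tool_pos: [0.4485, -0.1939, 0.0858]
eef_rot: [-0.562, 0.563, -0.43, 0.427]
wrist_force: [0.3, -0.8, -0.4]
opening: 0.0353
t 10.90 tcp [ 449.5 -194.3   86.8] jaw -74.5 F [ 0.6 -0.5 -0.4] open 35.6 j [-0.43  0.33  1.96  0.    0.85  0.87]
xyz [ 0.038  0.777 -0.02 ] dr [ 0.017 -0.006 -0.015]
```

View pics/c11.png

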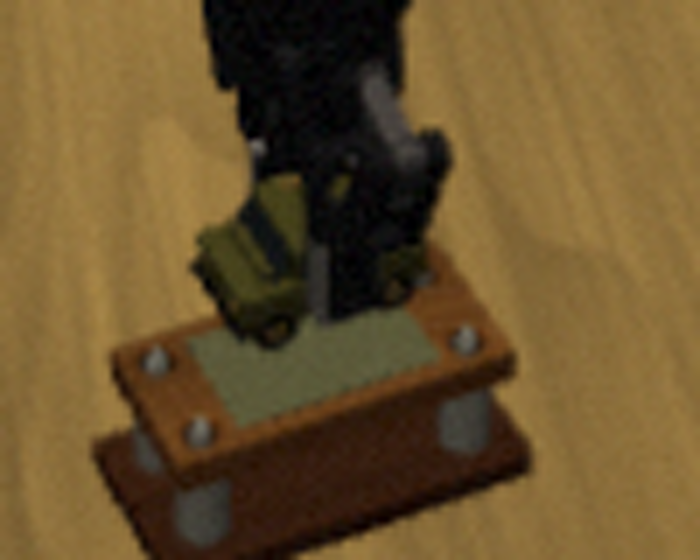

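The van hangs level above the pad; near pad corners are at crop (235,420), (440,358) and (187,345).

Run:
```python
from h import *
import pickle
s=pickle.load(open('side4.pkl','rb')); f=lambda l:np.array([(225+(x+.5)/7-.5,220+(y+.5)/7-.5) for x,y in l])
c=onz(s,f([(235,420),(440,358),(187,345)]),.054)[:,:2]*1000; print(c.round(1),'ctr',((c[1]+c[2])/2).round(1))
h=onz(s,f([(200,430),(467,340),(156,362)]),.0575)[:,:2]*1000; print('pins',h.round(1),((h[1]+h[2])/2).round(1))
P=cloud(s); F=s['frame'].astype(int)
for n,zl,zh in(('van',.085,.125),):
    k=(P[...,2]>zl)&(P[...,2]<zh)&(abs(P[...,0]-.449)<.05)&(abs(P[...,1]+.195)<.05)&(F[...,1]-F[...,2]>20)
    q=P[k]*1000; d=np.array([np.cos(np.radians(15.5)),np.sin(np.radians(15.5))]); a=(q[:,:2]-[449.5,-194.3])@d; print(n,len(q),np.percentile(a,[0,2,50,98,100]).round(1))
```

```text
[[ 420.7 -223.9]
 [ 488.4 -208.5]
 [ 410.7 -189. ]] ctr [ 449.5 -198.7]
pins [[ 409.  -229.5]
 [ 497.6 -205.6]
 [ 399.6 -198.2]] [ 448.6 -201.9]
van 161 [-32.8 -32.7 -21.5  14.   29.3]
```

```bash
python3 -m crank '{"xyz":[[0.035,0.4,-0.01],[0.035,0.65,-0.01],[0.035,0.76,-0.01],[0.035,0.79,-0.01],[0.035,0.79,-0.01]],"dr":[[0,0,0],[0,0,0],[0,0,0],[0,0,0],[0,0,0]],"hand":[30,30,30,30,30]}'
python3 -m crank '{"xyz":[[0,0.02,0],[0,0.02,0],[0,0.02,0]],"dr":[[0,0,0],[0,0,0],[0,0,0]],"hand":[30,30,30]}'
python3 plan.py .4492 -.1955 .0623 -74.5
```

```text
t: 11.32
tool_pos: [0.4497, -0.1958, 0.0638]
eef_rot: [-0.563, 0.563, -0.428, 0.428]
wrist_force: [0.5, -1.0, -0.6]
opening: 0.0353
t: 11.57
tool_pos: [0.4498, -0.196, 0.0635]
eef_rot: [0.563, -0.563, 0.428, -0.429]
wrist_force: [0.5, 0.3, -0.5]
opening: 0.0352
t 11.57 tcp [ 449.8 -196.    63.5] jaw -74.6 F [ 0.5  0.3 -0.5] open 35.2 j [-0.43  0.37  1.99 -0.    0.79  0.87]
xyz [-0.023  0.04  -0.015] dr [-0.007 -0.011  0.007]
```

```bash
python3 -m crank '{"xyz":[[-0.01,0.03,0],[-0.01,0.05,0],[-0.01,0.05,0]],"dr":[[0,0,0],[0,0,0],[0,0,0]],"hand":[30,30,30]}'
python3 -m crank '{"xyz":[[0,0,0],[0,0,0],[0,0,0],[0,0,0],[0,0,0]],"dr":[[0,0,0],[0,0,0],[0,0,0],[0,0,0],[0,0,0]],"hand":[37,40,44,48,50]}'
python3 plan.py .4492 -.1955 .0623 -74.5
python3 -m crank '{"xyz":[[0,-1,0],[0,-2.5,0],[0,-3.5,0],[0,-3.5,0]],"dr":[[0,0,0],[0,0,0],[0,0,0],[0,0,0]],"hand":[50,50,50,50]}'
python3 -m crank '{"xyz":[[-3.5,0,3.5],[-3.5,0,3.5],[-3.5,0,3.5],[-3.5,0,3.5],[-3.5,0,3.5]],"dr":[[0,0,0],[0,0,0],[0,0,0],[0,0,0],[0,0,0]],"hand":[50,50,50,50,50]}'
python3 plan.py .635 .264 .15 -96
```

```text
t: 11.82
tool_pos: [0.4497, -0.1958, 0.0622]
eef_rot: [0.563, -0.563, 0.428, -0.429]
wrist_force: [-0.7, -0.5, 4.2]
opening: 0.0355
t: 12.23
tool_pos: [0.4495, -0.1957, 0.0615]
eef_rot: [-0.563, 0.563, -0.428, 0.428]
wrist_force: [-0.4, -0.5, 0.4]
opening: 0.0503
t 12.23 tcp [ 449.5 -195.7   61.5] jaw -74.6 F [-0.4 -0.5  0.4] open 50.3 j [-0.43  0.37  1.99 -0.    0.79  0.87]
xyz [-0.008 -0.026 -0.008] dr [ 0.001 -0.012 -0.   ]
t: 12.57
tool_pos: [0.4534, -0.1974, 0.1731]
eef_rot: [0.564, -0.562, 0.424, -0.433]
wrist_force: [-0.4, -0.4, -0.0]
opening: 0.0504
t: 12.98
tool_pos: [0.5247, -0.0629, 0.1661]
eef_rot: [0.564, -0.563, 0.427, -0.427]
wrist_force: [-0.3, 0.3, 0.5]
opening: 0.05
t 12.98 tcp [524.7 -62.9 166.1] jaw -74.3 F [-0.3  0.3  0.5] open 50.0 j [-0.14  0.3   1.77  0.    1.07  1.15]
xyz [-9.496  0.556  6.484] dr [-0.015  4.338 -0.015]
```

```bash
python3 -m crank '{"xyz":[[-4.7,0.3,3.2],[-4.7,0.3,3.2],[-4.7,0.3,3.2],[-4.7,0.3,3.2],[-4.7,0.3,3.2]],"dr":[[0,2.15,0],[0,2.15,0],[0,2.15,0],[0,2.15,0],[0,2.15,0]],"hand":[56,56,56,56,56]}'
python3 -m crank '{"xyz":[[0,0,0],[0,0,0]],"dr":[[0,2.15,0],[0,2.15,0]],"hand":[56,56]}'
python3 plan.py .635 .264 .10 -96
python3 - <<'E'
from h import *
import pickle
for n in('top','side'):
    s=shot(n); pickle.dump(s,open(n+'5.pkl','wb')); P=cloud(s)*1000; F=s['frame'].astype(int)
    b=(218,168,288,228) if n=='side' else (330,200,420,280)
    if n=='top': T=cv2.resize(s['frame'][200:280,330:420],None,fx=5,fy=5,interpolation=cv2.INTER_CUBIC)
    else: S=cv2.resize(s['frame'][220:300,225:305],None,fx=5,fy=5,interpolation=cv2.INTER_CUBIC)
    for k,x,y,zl,zh in(('van',449,-196,64,110),('silo',640,-106,45,90),('lorry',635,264,30,60)):
        q=P[(abs(P[...,0]-x)<75)&(abs(P[...,1]-y)<75)&(P[...,2]>zl)&(P[...,2]<zh)&(F[...,0]-F[...,2]>20)]
        r=cv2.minAreaRect(q[:,:2].astype(np.float32)); print(n,k,len(q),np.round(r[0],1),np.round(r[1],1),round(r[2],1),'z',np.percentile(q[:,2],[50,97]).round(0))
cv2.imwrite('pics/c12.png',np.hstack([T,S])[:,:,::-1])
E
```

```text
t: 13.4
tool_pos: [0.579, 0.0996, 0.1566]
eef_rot: [0.522, -0.52, 0.479, -0.478]
wrist_force: [1.2, 0.2, 0.3]
opening: 0.0558
t: 13.57
tool_pos: [0.5774, 0.0951, 0.1567]
eef_rot: [0.471, -0.473, 0.527, -0.526]
wrist_force: [0.1, -0.1, 1.1]
opening: 0.0559
t 13.57 tcp [577.4  95.1 156.7] jaw -96.2 F [ 0.1 -0.1  1.1] open 55.9 j [ 0.14  0.39  1.65 -0.    1.1   1.82]
xyz [-5.806  1.88   1.301] dr [ 0.017 -0.047  0.013]
top van 459 [ 450.2 -194.9] [65.1 37.1] 15.9 z [91. 96.]
top silo 281 [ 639.9 -104.2] [42.4 43.6] 22.1 z [58. 66.]
top lorry 606 [634.7 264.9] [40.1 92. ] 85.0 z [45. 50.]
side van 378 [ 451.1 -198.3] [65.6 39.9] 15.7 z [90. 95.]
side silo 211 [ 641.  -110.1] [47.4 43.3] 72.1 z [57. 66.]
side lorry 195 [636.1 258.8] [44.4 96.1] 89.3 z [45. 49.]
```

View pics/c12.png

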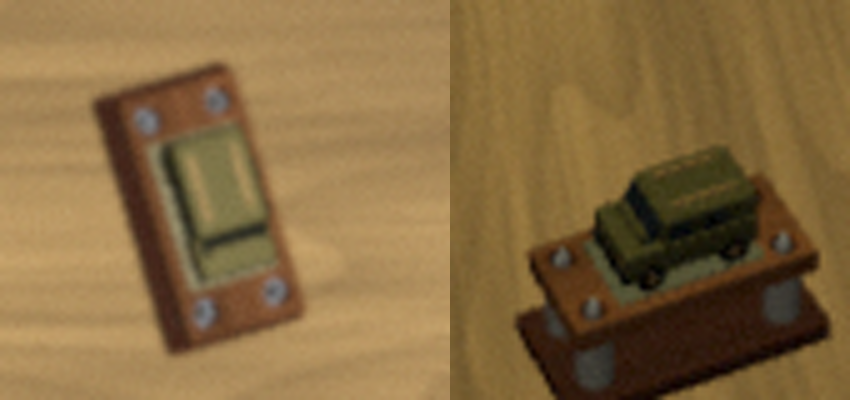

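Top and side: the van stands upright inside the pad, its axis at 15.9° against the stand's 15.5°, with pad margins of about 3 mm at both ends (crop (150,148) and (200,287)). The top view agrees with the kinematics, so I'll use it for the rest. Now the lorry.

```bash
python3 -m crank '{"xyz":[[-5.8,0.5,1.3],[-5.8,0.5,1.3],[-5.8,0.5,1.3],[-5.8,1,1.3],[-5.8,2,1.3]],"dr":[[0,0,0],[0,0,0],[0,0,0],[0,-0.1,0],[0,-0.1,0]],"hand":[56,56,56,56,56]}'
python3 -m crank '{"xyz":[[0,0,0],[0,0,0],[0,0,0]],"dr":[[0,0,0],[0,0,0],[0,0,0]],"hand":[56,56,56]}'
python3 plan.py .635 .264 .012 -95.4
```

```text
t: 14.08
tool_pos: [0.6396, 0.269, 0.1018]
eef_rot: [-0.481, 0.471, -0.521, 0.524]
wrist_force: [0.6, 0.8, 0.8]
opening: 0.056
t: 14.33
tool_pos: [0.6351, 0.2626, 0.0981]
eef_rot: [-0.475, 0.475, -0.523, 0.524]
wrist_force: [-0.0, -0.1, 0.2]
opening: 0.0561
t 14.33 tcp [635.1 262.6  98.1] jaw -95.6 F [-0.  -0.1  0.2] open 56.1 j [ 0.38  0.59  1.46 -0.    1.09  2.04]
xyz [-0.05   2.869 -0.009] dr [-0.002 -0.031  0.008]
```

```bash
python3 -m crank '{"xyz":[[-0.05,1.2,0],[-0.05,2.2,0],[-0.05,2.87,0],[-0.05,2.87,0],[-0.05,2.87,0]],"dr":[[0,0,0],[0,0,0],[0,0,0],[0,0,0],[0,0,0]],"hand":[56,56,56,56,56]}'
python3 -m crank '{"xyz":[[0,0,0],[0,0,0],[0,0,0],[0,0,0],[0,0,0]],"dr":[[0,0,0],[0,0,0],[0,0,0],[0,0,0],[0,0,0]],"hand":[50,46,42,38,32]}' 25
python3 -m crank '{"xyz":[[0,0,0],[0,0,0],[0,0,0]],"dr":[[0,0,0],[0,0,0],[0,0,0]],"hand":[32,32,32]}' 30
python3 plan.py .635 .264 .012 -95.4
python3 -m crank '{"xyz":[[0,-1,0],[0,-2.4,0],[0,-3.9,0],[0,-3.9,0],[0,-3.9,0]],"dr":[[0,0,0],[0,0,0],[0,0,0],[0,0,0],[0,0,0]],"hand":[32,32,32,32,32]}'
python3 plan.py .4565 -.364 .13 -90.4
```

```text
t: 14.75
tool_pos: [0.6356, 0.2641, 0.0127]
eef_rot: [-0.475, 0.475, -0.524, 0.524]
wrist_force: [0.2, 0.5, -0.6]
opening: 0.0561
t: 15.17
tool_pos: [0.6359, 0.2655, 0.0133]
eef_rot: [-0.476, 0.474, -0.523, 0.524]
wrist_force: [-1.0, -1.3, 5.9]
opening: 0.0379
t: 15.42
tool_pos: [0.6359, 0.2655, 0.0132]
eef_rot: [-0.476, 0.474, -0.523, 0.524]
wrist_force: [-0.6, -1.5, 6.9]
opening: 0.0376
t 15.42 tcp [635.9 265.5  13.2] jaw -95.5 F [-0.6 -1.5  6.9] open 37.6 j [ 0.38  0.68  1.54 -0.    0.92  2.05]
xyz [ 0.052  0.042 -0.025] dr [-0.028 -0.029 -0.007]
t: 15.83
tool_pos: [0.6368, 0.2663, 0.1324]
eef_rot: [-0.478, 0.473, -0.523, 0.525]
wrist_force: [-1.1, -0.3, -3.3]
opening: 0.0376
t 15.83 tcp [636.8 266.3 132.4] jaw -95.5 F [-1.1 -0.3 -3.3] open 37.6 j [0.38 0.56 1.42 0.   1.15 2.05]
xyz [ 2.1491e+01 -2.1000e-02 -3.9500e+00] dr [-0.078 -1.029 -0.036]
```

```bash
python3 -m crank '{"xyz":[[5.8,0,-1.0],[5.8,0,-1.0],[5.8,0,-1.0],[5.8,0,-1.0],[5.8,0,-1.0]],"dr":[[0,-0.2,0],[0,-0.2,0],[0,-0.2,0],[0,-0.2,0],[0,-0.2,0]],"hand":[32,32,32,32,32]}'
python3 -m crank '{"xyz":[[5.8,-0.1,-1.0],[5.8,-0.1,-1.0],[5.8,-0.1,-1.0],[5.8,-0.1,-1.0],[5.8,-0.1,-1.0]],"dr":[[0,-0.3,0],[0,-0.3,0],[0,-0.3,0],[0,-0.3,0],[0,-0.3,0]],"hand":[32,32,32,32,32]}'
python3 -m crank '{"xyz":[[5.3,0,-1.0],[5.3,0,-1.0],[5.3,0,-1.0],[5.3,0,-1.0],[5.3,0,-1.0]],"dr":[[0,-0.3,0],[0,-0.3,0],[0,-0.3,0],[0,-0.3,0],[0,-0.3,0]],"hand":[32,32,32,32,32]}'
python3 plan.py .4565 -.364 .06 -90.4
```

```text
t: 16.25
tool_pos: [0.5843, 0.0898, 0.1261]
eef_rot: [0.476, -0.482, 0.521, -0.519]
wrist_force: [0.2, 0.2, -2.2]
opening: 0.0378
t: 16.67
tool_pos: [0.5417, -0.0803, 0.1297]
eef_rot: [0.484, -0.487, 0.515, -0.513]
wrist_force: [-0.9, 0.6, -2.9]
opening: 0.038
t: 17.08
tool_pos: [0.5042, -0.2382, 0.1299]
eef_rot: [0.491, -0.493, 0.508, -0.508]
wrist_force: [-0.1, -0.2, -1.6]
opening: 0.0374
t 17.08 tcp [ 504.2 -238.2  129.9] jaw -91.8 F [-0.1 -0.2 -1.6] open 37.4 j [-0.46  0.38  1.75 -0.    1.01  1.14]
xyz [ 4.237  2.342 -1.448] dr [ 0.029 -0.29   0.021]
```

```bash
python3 -m crank '{"xyz":[[4.24,0,-1.45],[4.24,0,-1.45],[4.24,0,-1.45],[4.24,0.8,-1.45],[4.24,2,-1.45]],"dr":[[0,-0.29,0],[0,-0.29,0],[0,-0.29,0],[0,-0.29,0],[0,-0.29,0]],"hand":[32,32,32,32,32]}'
python3 -m crank '{"xyz":[[0,0,0],[0,0,0],[0,0,0]],"dr":[[0,0,0],[0,0,0],[0,0,0]],"hand":[32,32,32]}'
python3 plan.py .4565 -.364 .029 -90.4
python3 - <<'E'
from h import *
import pickle
for n in('side','top'):
    s=shot(n); pickle.dump(s,open(n+'6.pkl','wb')); P=cloud(s)*1000; F=s['frame'].astype(int)
    q=P[(abs(P[...,0]-456)<75)&(abs(P[...,1]+364)<50)&(P[...,2]>62)&(P[...,2]<100)&(F[...,1]-F[...,2]>22)]
    print(n,len(q),'x extent',np.percentile(q[:,0],[0,2,98,100]).round(1),'z',np.percentile(q[:,2],[50,98]))
    if n=='side': save(s,'pics/c13.png',(235,290,335,370),7)
E
```

```text
t: 17.5
tool_pos: [0.4604, -0.3631, 0.0728]
eef_rot: [-0.499, 0.498, -0.499, 0.504]
wrist_force: [1.3, -0.4, -2.3]
opening: 0.0376
t: 17.75
tool_pos: [0.46, -0.3585, 0.0719]
eef_rot: [0.5, -0.5, 0.5, -0.5]
wrist_force: [0.0, -0.1, -2.1]
opening: 0.0374
t 17.75 tcp [ 460.  -358.5   71.9] jaw -90.0 F [ 0.  -0.1 -2.1] open 37.4 j [-0.68  0.47  1.76  0.    0.91  0.89]
xyz [ 0.184  1.429 -0.116] dr [-0.001  0.07  -0.002]
side 65 x extent [408.8 410.2 506.1 507.4] z [97.20222673 99.92713145]
top 21 x extent [425.1 426.7 503.8 504.5] z [79.89071769 99.90450501]
```

View pics/c13.png

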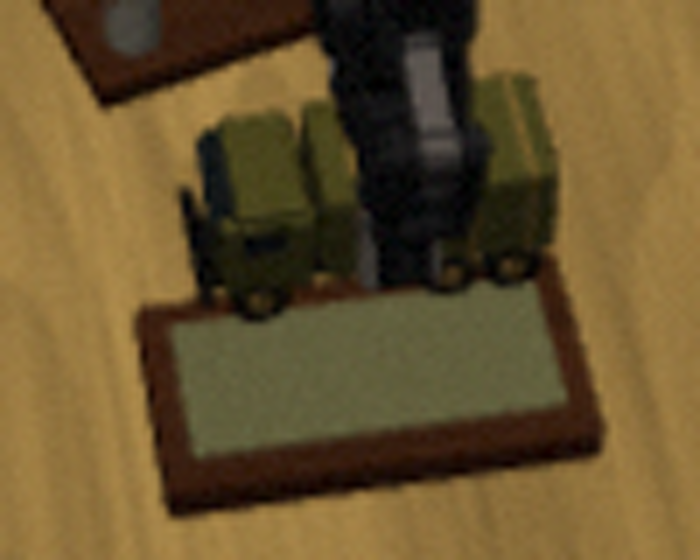

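The lorry hangs level over its base at crop (370,200), about 1.5–2 mm toward −x of the TCP. I'll correct for that, lower, touch and release.

```bash
python3 -m crank '{"xyz":[[0.18,0.5,-0.07],[0.18,1.0,-0.07],[0.18,1.3,-0.07],[0.18,1.37,-0.07],[0.18,1.37,-0.07]],"dr":[[0,0.07,0],[0,0.07,0],[0,0.07,0],[0,0.07,0],[0,0.07,0]],"hand":[32,32,32,32,32]}'
python3 -m crank '{"xyz":[[0,0.02,0],[0,0.02,0]],"dr":[[0,0,0],[0,0,0]],"hand":[32,32]}'
python3 plan.py .458 -.364 .0282 -90.4
```

```text
t: 18.27
tool_pos: [0.4574, -0.3642, 0.0307]
eef_rot: [-0.498, 0.498, -0.502, 0.502]
wrist_force: [-0.6, -0.5, -2.2]
opening: 0.0374
t: 18.43
tool_pos: [0.4578, -0.3648, 0.0308]
eef_rot: [-0.498, 0.498, -0.501, 0.503]
wrist_force: [-0.4, 0.1, -0.7]
opening: 0.0373
t 18.43 tcp [ 457.8 -364.8   30.8] jaw -90.4 F [-0.4  0.1 -0.7] open 37.3 j [-0.69  0.53  1.8  -0.    0.82  0.89]
xyz [-0.027  0.086  0.007] dr [-0.017 -0.008  0.014]
```

```bash
python3 -m crank '{"xyz":[[-0.02,0.04,0],[-0.02,0.07,0],[-0.02,0.09,0],[-0.02,0.09,0]],"dr":[[0,0,0],[0,0,0],[0,0,0],[0,0,0]],"hand":[32,32,32,32]}'
python3 plan.py .458 -.364 .0282 -90.4
```

```text
t: 18.77
tool_pos: [0.4574, -0.3641, 0.0282]
eef_rot: [-0.498, 0.498, -0.502, 0.502]
wrist_force: [-1.2, 1.5, 5.1]
opening: 0.0377
t 18.77 tcp [ 457.4 -364.1   28.2] jaw -90.5 F [-1.2  1.5  5.1] open 37.7 j [-0.69  0.53  1.8   0.    0.81  0.89]
xyz [-0.002  0.001  0.02 ] dr [-0.011 -0.012  0.007]
```

```bash
python3 -m crank '{"xyz":[[0,0,0],[0,0,0],[0,0,0],[0,0,0],[0,0,0]],"dr":[[0,0,0],[0,0,0],[0,0,0],[0,0,0],[0,0,0]],"hand":[39,42,46,50,54]}'
python3 -m crank '{"xyz":[[0,-1,0],[0,-2.4,0],[0,-3.8,0],[0,-3.8,0]],"dr":[[0,0,0],[0,0,0],[0,0,0],[0,0,0]],"hand":[54,54,54,54]}'
python3 -m crank '{"xyz":[[-4.5,0,3.2],[-4.5,0,3.2],[-4.5,0,3.2],[-4.5,0,3.2],[-4.5,0,3.2]],"dr":[[0,0,0],[0,0,0],[0,0,0],[0,0,0],[0,0,0]],"hand":[64,64,64,64,64]}'
python3 plan.py .6395 -.105 .14 -90
python3 - <<'E'
from h import *
import pickle
for n in('side','top'):
    s=shot(n); pickle.dump(s,open(n+'7.pkl','wb')); P=cloud(s)*1000; F=s['frame'].astype(int)
    q=P[(abs(P[...,0]-456)<75)&(abs(P[...,1]+364)<50)&(P[...,2]>35)&(P[...,2]<75)&(F[...,1]-F[...,2]>15)]
    r=cv2.minAreaRect(q[:,:2].astype(np.float32)); print(n,'lorry',len(q),np.round(r[0],1),np.round(r[1],1),round(r[2],1),'z',np.percentile(q[:,2],[50,98]).round())
E
```

```text
t: 19.18
tool_pos: [0.4571, -0.3639, 0.027]
eef_rot: [-0.498, 0.498, -0.502, 0.502]
wrist_force: [0.0, 0.2, -0.5]
opening: 0.0542
t: 19.52
tool_pos: [0.4609, -0.3671, 0.1494]
eef_rot: [-0.499, 0.497, -0.496, 0.508]
wrist_force: [1.2, -0.5, 0.3]
opening: 0.0537
t: 19.93
tool_pos: [0.558, -0.2243, 0.141]
eef_rot: [-0.501, 0.498, -0.5, 0.501]
wrist_force: [0.0, -0.1, 0.1]
opening: 0.064
t 19.93 tcp [ 558.  -224.3  141. ] jaw -90.1 F [ 0.  -0.1  0.1] open 64.0 j [-0.4   0.43  1.64  0.    1.08  1.17]
xyz [-3.982  0.051  2.707] dr [-0.034 -0.03  -0.025]
side lorry 938 [ 456.3 -367. ] [42.5 95.7] 88.8 z [60. 64.]
top lorry 15 [ 497.9 -345. ] [ 3.9 12.1] 82.3 z [61. 66.]
```

```bash
python3 -m crank '{"xyz":[[-4,0,2.7],[-4,0,2.7],[-4,0,2.7],[-4,0,2.7],[-4,0.5,2.7]],"dr":[[0,0,0],[0,0,0],[0,0,0],[0,0,0],[0,0,0]],"hand":[64,64,64,64,64]}'
python3 -m crank '{"xyz":[[0,0,0],[0,0,0],[0,0,0]],"dr":[[0,0,0],[0,0,0],[0,0,0]],"hand":[64,64,64]}'
python3 plan.py .6400 -.105 .005 -90
```

```text
t: 20.45
tool_pos: [0.64, -0.1086, 0.1285]
eef_rot: [-0.5, 0.497, -0.499, 0.503]
wrist_force: [-0.5, -0.8, 1.8]
opening: 0.064
t: 20.7
tool_pos: [0.6355, -0.1119, 0.1263]
eef_rot: [0.497, -0.498, 0.502, -0.502]
wrist_force: [1.2, -0.3, -0.1]
opening: 0.0638
t 20.70 tcp [ 635.5 -111.9  126.3] jaw -90.6 F [ 1.2 -0.3 -0.1] open 63.8 j [-0.19  0.5   1.54 -0.    1.09  1.39]
xyz [-0.234  4.043  0.149] dr [ 0.005 -0.114  0.005]
```

```bash
python3 -m crank '{"xyz":[[-0.23,0.8,0.15],[-0.23,1.9,0.15],[-0.23,3.0,0.15],[-0.23,4.0,0.15],[-0.23,4.0,0.15]],"dr":[[0,0,0],[0,0,0],[0,0,0],[0,0,0],[0,0,0]],"hand":[64,64,64,64,64]}'
python3 plan.py .6400 -.105 .005 -90
python3 -m crank '{"xyz":[[0,0,0],[0,0,0],[0,0,0],[0,0,0],[0,0,0]],"dr":[[0,0,0],[0,0,0],[0,0,0],[0,0,0],[0,0,0]],"hand":[58,53,49,45,38]}' 25
python3 -m crank '{"xyz":[[0,0,0],[0,0,0],[0,0,0]],"dr":[[0,0,0],[0,0,0],[0,0,0]],"hand":[38,38,38]}' 30
python3 plan.py .6400 -.105 .005 -90
```

```text
t: 21.12
tool_pos: [0.6361, -0.1041, 0.0009]
eef_rot: [0.495, -0.5, 0.506, -0.499]
wrist_force: [-1.7, 0.7, -0.4]
opening: 0.064
t 21.12 tcp [ 636.1 -104.1    0.9] jaw -90.6 F [-1.7  0.7 -0.4] open 64.0 j [-0.18  0.64  1.66 -0.    0.85  1.4 ]
xyz [ 0.027 -0.138  0.128] dr [ 0.126 -0.113 -0.019]
t: 21.53
tool_pos: [0.6423, -0.1041, 0.0088]
eef_rot: [-0.499, 0.497, -0.5, 0.503]
wrist_force: [-0.4, -1.6, 7.5]
opening: 0.043
t: 21.78
tool_pos: [0.6423, -0.1041, 0.0088]
eef_rot: [-0.499, 0.497, -0.5, 0.503]
wrist_force: [-0.2, -1.3, 7.5]
opening: 0.0435
t 21.78 tcp [ 642.3 -104.1    8.8] jaw -90.4 F [-0.2 -1.3  7.5] open 43.5 j [-0.18  0.63  1.65 -0.    0.86  1.4 ]
xyz [ 0.03   0.126 -0.077] dr [-0.053 -0.09   0.017]
```

```bash
python3 -m crank '{"xyz":[[0,-1,0],[0,-2.4,0],[0,-3.9,0],[0,-3.9,0],[0,-3.9,0]],"dr":[[0,0,0],[0,0,0],[0,0,0],[0,0,0],[0,0,0]],"hand":[38,38,38,38,38]}'
python3 plan.py .4410 .198 .12 -90
```

```text
t: 22.2
tool_pos: [0.6428, -0.1037, 0.1275]
eef_rot: [-0.5, 0.496, -0.499, 0.504]
wrist_force: [0.4, -0.7, -2.2]
opening: 0.0435
t 22.20 tcp [ 642.8 -103.7  127.5] jaw -90.5 F [ 0.4 -0.7 -2.2] open 43.5 j [-0.18  0.51  1.53  0.    1.09  1.4 ]
xyz [-10.004   0.18   -6.808] dr [-0.096 -0.09   0.017]
```

```bash
python3 -m crank '{"xyz":[[-5,0,-3.4],[-5,0,-3.4],[-5,0,-3.4],[-5,0,-3.4],[-5,0,-3.4]],"dr":[[0,0,0],[0,0,0],[0,0,0],[0,0,0],[0,0,0]],"hand":[38,38,38,38,38]}'
python3 -m crank '{"xyz":[[-5,0,-3.4],[-5,0,-3.4],[-5,0,-3.4],[-5,0.2,-3.4],[-5,0.8,-3.4]],"dr":[[0,0,0],[0,0,0],[0,0,0],[0,0,0],[0,0,0]],"hand":[38,38,38,38,38]}'
python3 -m crank '{"xyz":[[0,0.8,0],[0,1,0],[0,1,0]],"dr":[[0,0,0],[0,0,0],[0,0,0]],"hand":[38,38,38]}'
python3 - <<'E'
from h import *
import pickle
for n in('side','top'):
    s=shot(n); pickle.dump(s,open(n+'8.pkl','wb')); P=cloud(s)*1000; F=s['frame'].astype(int)
    q=P[(abs(P[...,0]-441)<75)&(abs(P[...,1]-198)<75)&(P[...,2]>70)&(P[...,2]<130)&(F[...,0]-F[...,2]>20)]
    if len(q): print(n,len(q),'x',np.percentile(q[:,0],[0,2,50,98,100]).round(1),'y',np.percentile(q[:,1],[0,50,100]).round(1),'z',np.percentile(q[:,2],[0,50,98]))
    if n=='side': save(s,'pics/c14.png',(200,130,300,210),7)
E
python3 plan.py .4420 .198 .03 -90
```

```text
t: 22.62
tool_pos: [0.5346, 0.0507, 0.1213]
eef_rot: [0.497, -0.5, 0.504, -0.499]
wrist_force: [-0.9, 0.6, -1.9]
opening: 0.0433
t: 23.03
tool_pos: [0.4373, 0.2015, 0.1]
eef_rot: [0.5, -0.498, 0.501, -0.501]
wrist_force: [-0.4, 0.3, -1.0]
opening: 0.0432
t: 23.28
tool_pos: [0.4372, 0.1973, 0.0669]
eef_rot: [0.496, -0.5, 0.503, -0.501]
wrist_force: [0.4, -0.9, -1.0]
opening: 0.0431
side 77 x [414.6 415.  421.3 455.3 460.3] y [171.6 184.5 207.5] z [ 70.21252136 101.61606747 120.30599383]
top 3 x [428.1 429.  449.9 452.2 452.2] y [162.1 162.8 165.3] z [116.36098955 119.45486491 123.38901769]
t 23.38 tcp [439.6 197.7  69. ] jaw -90.5 F [ 1.   0.6 -2.4] open 43.0 j [ 0.4   0.35  2.   -0.    0.8   1.98]
xyz [-0.011  1.301  0.082] dr [ 0.005 -0.101  0.005]
```

View pics/c14.png

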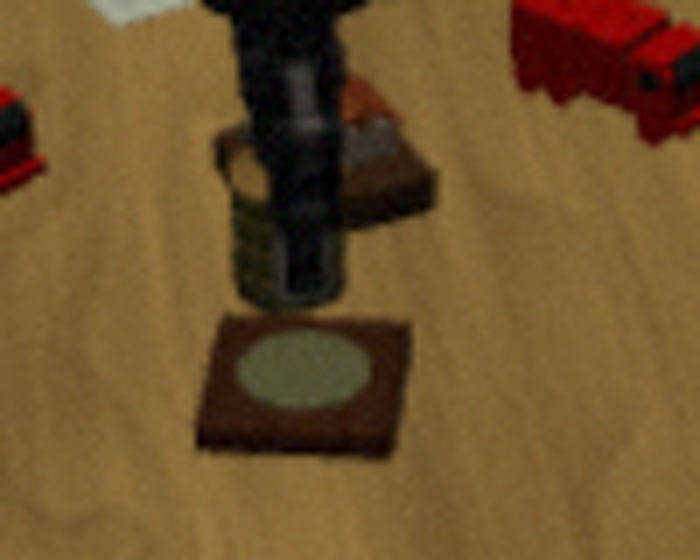

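The silo is upright at crop (290,250) over its round pad at (304,370), sitting about 2.7 mm toward −x of the TCP. I'll aim the TCP at x = 442.5 mm.

```bash
python3 -m crank '{"xyz":[[-0.01,0.5,0.1],[-0.01,1.0,0.1],[-0.01,1.3,0.1],[-0.01,1.4,0.1],[-0.01,1.4,0.1]],"dr":[[0,0,0],[0,0,0],[0,0,0],[0,0,0],[0,0,0]],"hand":[38,38,38,38,38]}'
python3 -m crank '{"xyz":[[0,0,0],[0,0,0]],"dr":[[0,0,0],[0,0,0]],"hand":[38,38]}'
python3 plan.py .4425 .198 .0238 -90.5
```

```text
t: 23.8
tool_pos: [0.4423, 0.198, 0.027]
eef_rot: [0.498, -0.498, 0.502, -0.502]
wrist_force: [-0.2, -0.1, -1.5]
opening: 0.0434
t: 23.97
tool_pos: [0.4428, 0.1986, 0.0279]
eef_rot: [-0.498, 0.497, -0.502, 0.502]
wrist_force: [-0.4, -0.7, -0.7]
opening: 0.0435
t 23.97 tcp [442.8 198.6  27.9] jaw -90.5 F [-0.4 -0.7 -0.7] open 43.5 j [ 0.4   0.41  2.03 -0.    0.69  1.98]
xyz [ 0.019  0.137 -0.01 ] dr [-0.018  0.006 -0.007]
```

```bash
python3 -m crank '{"xyz":[[0,0.06,0],[0,0.1,0],[0,0.13,0],[0,0.13,0],[0,0.13,0]],"dr":[[0,0,0],[0,0,0],[0,0,0],[0,0,0],[0,0,0]],"hand":[38,38,38,38,38]}'
python3 plan.py .4425 .198 .0238 -90.5
```

```text
t: 24.38
tool_pos: [0.4423, 0.1985, 0.0238]
eef_rot: [-0.498, 0.498, -0.502, 0.502]
wrist_force: [-1.4, -1.1, 4.6]
opening: 0.0433
t 24.38 tcp [442.3 198.5  23.8] jaw -90.4 F [-1.4 -1.1  4.6] open 43.3 j [ 0.4   0.42  2.04 -0.    0.68  1.98]
xyz [ 0.017 -0.001  0.008] dr [-0.007  0.01  -0.002]
```

```bash
python3 -m crank '{"xyz":[[0,0,0],[0,0,0],[0,0,0],[0,0,0],[0,0,0]],"dr":[[0,0,0],[0,0,0],[0,0,0],[0,0,0],[0,0,0]],"hand":[45,48,52,57,62]}'
python3 -m crank '{"xyz":[[0,-0.7,0],[0,-1.7,0],[0,-2.9,0],[0,-4.2,0],[0,-5.5,0]],"dr":[[0,0,0],[0,0,0],[0,0,0],[0,0,0],[0,0,0]],"hand":[64,64,64,64,64]}'
python3 -m crank '{"xyz":[[3,0,-2.5],[3,0,-2.5],[3,0,-2.5],[3,0,-2.5],[3,0,-2.5]],"dr":[[0,0,0],[0,0,0],[0,0,0],[0,0,0],[0,0,0]],"hand":[64,64,64,64,64]}'
python3 - <<'E'
from h import *
import pickle
s=shot('top'); t=shot('side')
for n,a in(('top',s),('side',t)):
    P=cloud(a)*1000; F=a['frame'].astype(int)
    for k,x,y,zl,zh in(('van',449,-196,64,110),('silo',440,198,60,100),('lorry',456,-364,35,75),('cottage',468,352,8,70),('jar',633,-264,8,60)):
        q=P[(abs(P[...,0]-x)<65)&(abs(P[...,1]-y)<65)&(P[...,2]>zl)&(P[...,2]<zh)&((F[...,0]-F[...,2]>15)|(k=='jar'))]
        if len(q)<5: print(n,k,'hidden'); continue
        r=cv2.minAreaRect(q[:,:2].astype(np.float32)); print(n,k,len(q),np.round(r[0],1),np.round(r[1],1),round(r[2],1),'z',np.percentile(q[:,2],[50,97]).round(0))
A=s['frame'][180:290,100:470]; B=t['frame'][120:370,200:340]
A=cv2.resize(A,(780,int(110*780/370)),interpolation=cv2.INTER_CUBIC); B=cv2.resize(cv2.rotate(B,cv2.ROTATE_90_COUNTERCLOCKWISE),(600,336),interpolation=cv2.INTER_CUBIC)
C=np.zeros((232+336,780,3),np.uint8); C[:A.shape[0]]=A; C[232:,:600]=B
cv2.imwrite('pics/c15.png',C[:,:,::-1])
E
python3 plan.py .4425 .198 .0238 -90.5
```

```text
t: 24.8
tool_pos: [0.4421, 0.1984, 0.0231]
eef_rot: [-0.498, 0.498, -0.502, 0.502]
wrist_force: [0.6, -0.8, 0.8]
opening: 0.0619
t: 25.22
tool_pos: [0.4415, 0.1982, 0.1896]
eef_rot: [0.498, -0.498, 0.502, -0.502]
wrist_force: [0.5, 0.5, -0.9]
opening: 0.064
t: 25.63
tool_pos: [0.3654, 0.1081, 0.1884]
eef_rot: [-0.498, 0.497, -0.502, 0.503]
wrist_force: [0.5, 0.5, 0.5]
opening: 0.0642
top van 479 [ 450.1 -194.7] [65.2 36.8] 15.1 z [90. 96.]
top silo 317 [441.3 198.2] [44.9 43.5] 89.3 z [73. 83.]
top lorry 687 [ 457.3 -362.3] [40.8 92.9] 88.9 z [60. 65.]
top cottage 1039 [468.2 351.7] [76.4 78.3] 16.7 z [23. 49.]
top jar 190 [ 617.2 -283.2] [99.  60.6] 15.0 z [39. 44.]
side van 447 [ 450.4 -199.9] [65.1 38.9] 16.7 z [89. 94.]
side silo 145 [440.9 192.9] [40.3 44.1] 73.4 z [71. 79.]
side lorry 962 [ 456.9 -367.5] [95.9 41.6] 0.2 z [60. 63.]
side cottage 421 [468.9 347.1] [76. 81.] 17.9 z [24. 49.]
side jar 270 [ 634.4 -270.4] [32.8 33.3] 21.2 z [36. 42.]
t 25.73 tcp [367.1 109.3 188.5] jaw -90.5 F [ 0.9  0.6 -0. ] open 64.2 j [0.26 0.05 2.03 0.   1.06 1.84]
xyz [-2.973  5.496  2.48 ] dr [-0.017  0.006 -0.006]
```

View pics/c15.png

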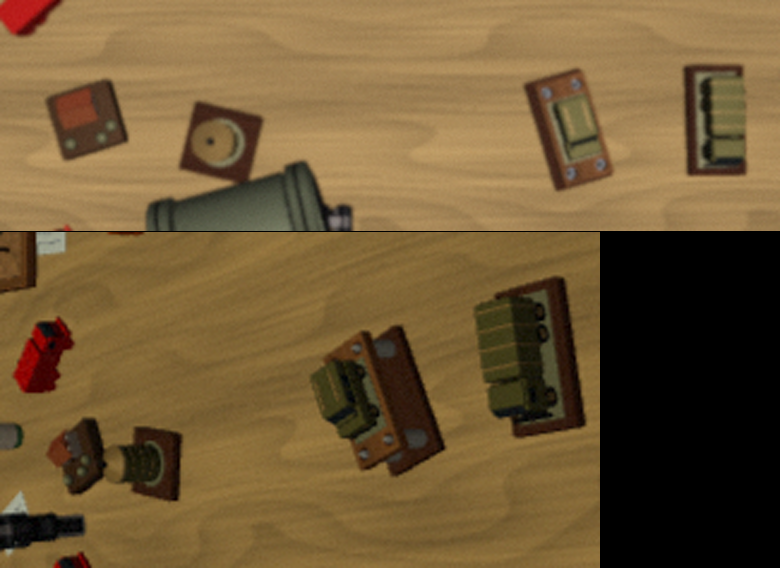

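The final picture shows all three models upright on their pads: silo at (215,142), van (578,125), lorry (725,118). The cottage is unmoved at (87,120) and the gripper is clear. Handing in.

```bash
python3 -m crank '{"xyz":[[0,0,0],[0,0,0]],"dr":[[0,0,0],[0,0,0]],"hand":[64,64]}'; python3 -c "
from station import env; print(env.finish_job())"
```

```text
t: 25.9
tool_pos: [0.3672, 0.1097, 0.1881]
eef_rot: [0.498, -0.498, 0.502, -0.502]
wrist_force: [-0.2, 0.2, 0.8]
opening: 0.0644
the job is handed in; nothing more can be done
None
```

The job is handed in at 25.9 s of the 117 s. The deck is seated on the stand, and the van, lorry and silo stand upright on their pads. Everything is released and the arm is clear.

| Part | Last check |
|---|---|
| Deck | Top at 53.8 mm (nominal 54) and about level; all four pins show through the holes |
| Van | About 1.5 mm off centre along the deck; top-view axis within 0.4° of the stand |
| Lorry | About 0.8 mm off in x and 1.3 mm in y; axis within 0.7° of the base |
| Silo | 0–2 mm off centre in x; the top view says 1.9 mm, the side view 0.2 mm |
| Cottage | Same position as at the start, to within the measurement |
| Paint jar | Never approached; side view reads 634, −270 mm against 633, −264 mm from the top camera at the start |

- **Cameras:** The side camera reads y about 3–5 mm lower than the top camera. I trusted the top view because it matched the arm's own positions, and the jar's y gap is about that same size.
- **Failed check:** The last top-view jar reading was contaminated by neighbouring points, so it confirms nothing.

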